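# Set the toggle valves and open the main valve of a vacuum manifold

### The job

Get the vacuum manifold ready: of its six red-tipped toggles, those with a blue sample column standing behind them must be open (tipped fully away from the robot, towards the columns) and those with a black plug behind them closed (tipped fully towards the robot); flip only those that are wrong and leave their neighbours as they are. Then open the main valve by turning the yellow T-handle anticlockwise, seen from above, about one full turn until it stops. Do not dislodge the columns or anything else on the bench, and leave everything released.

Things in the scene. Friction and masses are not known exactly. Their poses are not given: they have to be found in the camera images.
- manifold_deck (a point): Centre of the aluminium deck, 60 mm above the bench, of the fixed white vacuum manifold, 166 (its x) x 190 mm. +x points away from the robot (yaw up to 0.22 either way). At +45 mm in x a row of six square pockets, 28 mm pitch: 3 hold blue columns, 3 fixed black plugs rising 11 mm. Grey end blocks, 98 mm wide, 60 mm high: one has the main valve, one a trap jar 154 mm high; ends vary.
- pivot_a (a point): Pivot of toggle lever a, 4 mm above the deck. The six toggles stand in one row along the manifold's y axis, 28 mm apart, 35 mm to the robot's side of the deck centre; which letter stands where in the row varies. Each has one pocket straight behind it, 80 mm along this point's +x axis (the manifold's x axis).
- lever_a (a joint): Toggle lever a (rad): 0 = closed, leaning 0.45 from upright towards the robot (-x); 0.9 (stop) = open, leaning 0.45 towards the pockets. Steel stem, red tip, 9-10 mm wide along the row, 6-8 mm thick, 36 mm long from the pivot. Stays where left; takes about 2 N half-way up (0.035 N m). Starts closed (0 to 0.1).
- pivot_b (a point): Pivot of toggle lever b, 4 mm above the deck. The six toggles stand in one row along the manifold's y axis, 28 mm apart, 35 mm to the robot's side of the deck centre; which letter stands where in the row varies. Each has one pocket straight behind it, 80 mm along this point's +x axis (the manifold's x axis).
- lever_b (a joint): Toggle lever b (rad): 0 = closed, leaning 0.45 from upright towards the robot (-x); 0.9 (stop) = open, leaning 0.45 towards the pockets. Steel stem, red tip, 9-10 mm wide along the row, 6-8 mm thick, 36 mm long from the pivot. Stays where left; takes about 2 N half-way up (0.035 N m). Starts closed (0 to 0.1).
- pivot_c (a point): Pivot of toggle lever c, 4 mm above the deck. The six toggles stand in one row along the manifold's y axis, 28 mm apart, 35 mm to the robot's side of the deck centre; which letter stands where in the row varies. Each has one pocket straight behind it, 80 mm along this point's +x axis (the manifold's x axis).
- lever_c (a joint): Toggle lever c (rad): 0 = closed, leaning 0.45 from upright towards the robot (-x); 0.9 (stop) = open, leaning 0.45 towards the pockets. Steel stem, red tip, 9-10 mm wide along the row, 6-8 mm thick, 36 mm long from the pivot. Stays where left; takes about 2 N half-way up (0.035 N m). Starts closed (0 to 0.1).
- pivot_d (a point): Pivot of toggle lever d, 4 mm above the deck. The six toggles stand in one row along the manifold's y axis, 28 mm apart, 35 mm to the robot's side of the deck centre; which letter stands where in the row varies. Each has one pocket straight behind it, 80 mm along this point's +x axis (the manifold's x axis).
- lever_d (a joint): Toggle lever d (rad): 0 = closed, leaning 0.45 from upright towards the robot (-x); 0.9 (stop) = open, leaning 0.45 towards the pockets. Steel stem, red tip, 9-10 mm wide along the row, 6-8 mm thick, 36 mm long from the pivot. Stays where left; takes about 2 N half-way up (0.035 N m). Starts closed (0 to 0.1).
- pivot_e (a point): Pivot of toggle lever e, 4 mm above the deck. The six toggles stand in one row along the manifold's y axis, 28 mm apart, 35 mm to the robot's side of the deck centre; which letter stands where in the row varies. Each has one pocket straight behind it, 80 mm along this point's +x axis (the manifold's x axis).
- lever_e (a joint): Toggle lever e (rad): 0 = closed, leaning 0.45 from upright towards the robot (-x); 0.9 (stop) = open, leaning 0.45 towards the pockets. Steel stem, red tip, 9-10 mm wide along the row, 6-8 mm thick, 36 mm long from the pivot. Stays where left; takes about 2 N half-way up (0.035 N m). Starts closed (0 to 0.1).
- pivot_f (a point): Pivot of toggle lever f, 4 mm above the deck. The six toggles stand in one row along the manifold's y axis, 28 mm apart, 35 mm to the robot's side of the deck centre; which letter stands where in the row varies. Each has one pocket straight behind it, 80 mm along this point's +x axis (the manifold's x axis).
- lever_f (a joint): Toggle lever f (rad): 0 = closed, leaning 0.45 from upright towards the robot (-x); 0.9 (stop) = open, leaning 0.45 towards the pockets. Steel stem, red tip, 9-10 mm wide along the row, 6-8 mm thick, 36 mm long from the pivot. Stays where left; takes about 2 N half-way up (0.035 N m). Left open by the last user: starts at 0.8 to 0.9.
- column_1_mid (a point): Sample column: blue tube 18 mm across with a blue rim 23 mm across, 70 mm tall, standing loose in a pocket, so that it rises 56 mm above the deck; this point is its centre, half-way up. Which pocket it is in varies.
- column_2_mid (a point): Sample column: blue tube 18 mm across with a blue rim 23 mm across, 70 mm tall, standing loose in a pocket, so that it rises 56 mm above the deck; this point is its centre, half-way up. Which pocket it is in varies.
- column_3_mid (a point): Sample column: blue tube 18 mm across with a blue rim 23 mm across, 70 mm tall, standing loose in a pocket, so that it rises 56 mm above the deck; this point is its centre, half-way up. Which pocket it is in varies.
- hub (a point): Main valve: point on the T-handle's upright axis at the mid-height of its bar, 45 mm above its grey block (105 mm above the bench). Axes as the manifold's. Below the bar a stem 16 mm across in a brass collar (40 mm across, 12 mm high). 90 mm behind the axis (+x) stands a steel riser 12 mm thick with a dial 48 mm across, top 219 mm above the bench: keep the gripper clear of it.
- t_handle (a joint): Turn of the T-handle (rad), growing anticlockwise seen from above: 0 = shut, 6.3 = fully open (stop). Starts between 0 and 0.5. Stays where it is left; needs about 0.07 N m, that is about 2 N near the end of the bar.
- bar_end (a point): One end of the T-handle's yellow round bar, on the bar's axis. The bar is 12 mm thick and 100 mm long, its middle at the hub, with a steel boss 20 mm across in the middle; this end is 50 mm from the hub. At joint value 0 it points along the hub's +y axis (to the robot's left).
- reagent: Amber bottle with a white cap, 56 mm across, 130 mm tall, standing loose on the bench, a bystander; origin at the centre of its underside.
- beaker: Glass cup 70 mm across, 80 mm tall, standing loose on the bench, a bystander; origin at the centre of its underside.
- tip_box: Orange box 80 x 120 x 55 mm, standing loose on the bench, a bystander; origin at the centre of its underside.
- slide_box: Blue flat box 80 x 100 x 35 mm, standing loose on the bench, a bystander; origin at the centre of its underside.
- specimen_jar: Clear jar with a yellow cap, 50 mm across, 60 mm tall, standing loose on the bench, a bystander; origin at the centre of its underside.
There are look-alikes about, which are no part of the job. What is shaped like the part that bears hub but purple is not meant.

How it is judged:
On the way, in this order (a step that is already met when the one before it is completed fails the run):
1. the six toggles are set: open where a column stands behind, closed where a plug stands behind (((y of column_1_mid in the frame of pivot_a between -0.012 and 0.012 m and value of joint lever_a above 0.7 rad) or (y of column_2_mid in the frame of pivot_a between -0.012 and 0.012 m and value of joint lever_a above 0.7 rad) or (y of column_3_mid in the frame of pivot_a between -0.012 and 0.012 m and value of joint lever_a above 0.7 rad) or ((y of column_1_mid in the frame of pivot_a below -0.012 m or y of column_1_mid in the frame of pivot_a above 0.012 m) and (y of column_2_mid in the frame of pivot_a below -0.012 m or y of column_2_mid in the frame of pivot_a above 0.012 m) and (y of column_3_mid in the frame of pivot_a below -0.012 m or y of column_3_mid in the frame of pivot_a above 0.012 m) and value of joint lever_a below 0.2 rad)) and ((y of column_1_mid in the frame of pivot_b between -0.012 and 0.012 m and value of joint lever_b above 0.7 rad) or (y of column_2_mid in the frame of pivot_b between -0.012 and 0.012 m and value of joint lever_b above 0.7 rad) or (y of column_3_mid in the frame of pivot_b between -0.012 and 0.012 m and value of joint lever_b above 0.7 rad) or ((y of column_1_mid in the frame of pivot_b below -0.012 m or y of column_1_mid in the frame of pivot_b above 0.012 m) and (y of column_2_mid in the frame of pivot_b below -0.012 m or y of column_2_mid in the frame of pivot_b above 0.012 m) and (y of column_3_mid in the frame of pivot_b below -0.012 m or y of column_3_mid in the frame of pivot_b above 0.012 m) and value of joint lever_b below 0.2 rad)) and ((y of column_1_mid in the frame of pivot_c between -0.012 and 0.012 m and value of joint lever_c above 0.7 rad) or (y of column_2_mid in the frame of pivot_c between -0.012 and 0.012 m and value of joint lever_c above 0.7 rad) or (y of column_3_mid in the frame of pivot_c between -0.012 and 0.012 m and value of joint lever_c above 0.7 rad) or ((y of column_1_mid in the frame of pivot_c below -0.012 m or y of column_1_mid in the frame of pivot_c above 0.012 m) and (y of column_2_mid in the frame of pivot_c below -0.012 m or y of column_2_mid in the frame of pivot_c above 0.012 m) and (y of column_3_mid in the frame of pivot_c below -0.012 m or y of column_3_mid in the frame of pivot_c above 0.012 m) and value of joint lever_c below 0.2 rad)) and ((y of column_1_mid in the frame of pivot_d between -0.012 and 0.012 m and value of joint lever_d above 0.7 rad) or (y of column_2_mid in the frame of pivot_d between -0.012 and 0.012 m and value of joint lever_d above 0.7 rad) or (y of column_3_mid in the frame of pivot_d between -0.012 and 0.012 m and value of joint lever_d above 0.7 rad) or ((y of column_1_mid in the frame of pivot_d below -0.012 m or y of column_1_mid in the frame of pivot_d above 0.012 m) and (y of column_2_mid in the frame of pivot_d below -0.012 m or y of column_2_mid in the frame of pivot_d above 0.012 m) and (y of column_3_mid in the frame of pivot_d below -0.012 m or y of column_3_mid in the frame of pivot_d above 0.012 m) and value of joint lever_d below 0.2 rad)) and ((y of column_1_mid in the frame of pivot_e between -0.012 and 0.012 m and value of joint lever_e above 0.7 rad) or (y of column_2_mid in the frame of pivot_e between -0.012 and 0.012 m and value of joint lever_e above 0.7 rad) or (y of column_3_mid in the frame of pivot_e between -0.012 and 0.012 m and value of joint lever_e above 0.7 rad) or ((y of column_1_mid in the frame of pivot_e below -0.012 m or y of column_1_mid in the frame of pivot_e above 0.012 m) and (y of column_2_mid in the frame of pivot_e below -0.012 m or y of column_2_mid in the frame of pivot_e above 0.012 m) and (y of column_3_mid in the frame of pivot_e below -0.012 m or y of column_3_mid in the frame of pivot_e above 0.012 m) and value of joint lever_e below 0.2 rad)) and ((y of column_1_mid in the frame of pivot_f between -0.012 and 0.012 m and value of joint lever_f above 0.7 rad) or (y of column_2_mid in the frame of pivot_f between -0.012 and 0.012 m and value of joint lever_f above 0.7 rad) or (y of column_3_mid in the frame of pivot_f between -0.012 and 0.012 m and value of joint lever_f above 0.7 rad) or ((y of column_1_mid in the frame of pivot_f below -0.012 m or y of column_1_mid in the frame of pivot_f above 0.012 m) and (y of column_2_mid in the frame of pivot_f below -0.012 m or y of column_2_mid in the frame of pivot_f above 0.012 m) and (y of column_3_mid in the frame of pivot_f below -0.012 m or y of column_3_mid in the frame of pivot_f above 0.012 m) and value of joint lever_f below 0.2 rad))), for 0.2 s.
2. the T-handle is turned anticlockwise to its stop (value of joint t_handle above 6 rad), for 0.2 s.
At the end, for the whole second after the job is handed in: Every toggle with a column straight behind it reads above 0.7 rad, every other toggle below 0.2 rad; the T-handle reads above 6.0 rad and is at rest; every column is within 12 mm of where it began (all of step 1 and value of joint t_handle above 6 rad and velocity of joint t_handle between -0.05 and 0.05 rad/s and distance of each of column_1_mid, column_2_mid, column_3_mid from where it was at the start of the episode below 0.012 m); the robot touches nothing.
It fails at once if a toggle without a column behind it is opened (((y of column_1_mid in the frame of pivot_a below -0.012 m or y of column_1_mid in the frame of pivot_a above 0.012 m) and (y of column_2_mid in the frame of pivot_a below -0.012 m or y of column_2_mid in the frame of pivot_a above 0.012 m) and (y of column_3_mid in the frame of pivot_a below -0.012 m or y of column_3_mid in the frame of pivot_a above 0.012 m) and value of joint lever_a above 0.3 rad) or ((y of column_1_mid in the frame of pivot_b below -0.012 m or y of column_1_mid in the frame of pivot_b above 0.012 m) and (y of column_2_mid in the frame of pivot_b below -0.012 m or y of column_2_mid in the frame of pivot_b above 0.012 m) and (y of column_3_mid in the frame of pivot_b below -0.012 m or y of column_3_mid in the frame of pivot_b above 0.012 m) and value of joint lever_b above 0.3 rad) or ((y of column_1_mid in the frame of pivot_c below -0.012 m or y of column_1_mid in the frame of pivot_c above 0.012 m) and (y of column_2_mid in the frame of pivot_c below -0.012 m or y of column_2_mid in the frame of pivot_c above 0.012 m) and (y of column_3_mid in the frame of pivot_c below -0.012 m or y of column_3_mid in the frame of pivot_c above 0.012 m) and value of joint lever_c above 0.3 rad) or ((y of column_1_mid in the frame of pivot_d below -0.012 m or y of column_1_mid in the frame of pivot_d above 0.012 m) and (y of column_2_mid in the frame of pivot_d below -0.012 m or y of column_2_mid in the frame of pivot_d above 0.012 m) and (y of column_3_mid in the frame of pivot_d below -0.012 m or y of column_3_mid in the frame of pivot_d above 0.012 m) and value of joint lever_d above 0.3 rad) or ((y of column_1_mid in the frame of pivot_e below -0.012 m or y of column_1_mid in the frame of pivot_e above 0.012 m) and (y of column_2_mid in the frame of pivot_e below -0.012 m or y of column_2_mid in the frame of pivot_e above 0.012 m) and (y of column_3_mid in the frame of pivot_e below -0.012 m or y of column_3_mid in the frame of pivot_e above 0.012 m) and value of joint lever_e above 0.3 rad)).
It fails at once if the toggle that was left open is closed although a column stands behind it ((y of column_1_mid in the frame of pivot_f between -0.012 and 0.012 m and value of joint lever_f below 0.6 rad) or (y of column_2_mid in the frame of pivot_f between -0.012 and 0.012 m and value of joint lever_f below 0.6 rad) or (y of column_3_mid in the frame of pivot_f between -0.012 and 0.012 m and value of joint lever_f below 0.6 rad)).
It fails at once if a column is knocked out of its pocket (distance of any of column_1_mid, column_2_mid, column_3_mid from where it was at the start of the episode above 0.012 m).
It fails at once if another thing on the bench is shoved or knocked over (distance of any of reagent, beaker, tip_box, slide_box, specimen_jar from where it was at the start of the episode above 0.02 m or angle between any of reagent, beaker, tip_box, slide_box, specimen_jar's own z axis and vertical above 0.3 rad).
It also fails if it takes over 72 s, if anything falls off the work surface, if the arm or the gripper's body presses on something with over 40 N, if the wrist force passes 120 N, or if a joint passes its speed limit or range.

### The arm

A 7-joint arm with a two-finger parallel gripper is mounted at the origin on the work surface. World frame = base frame: x ahead of the robot, y to its left, z up, the work surface at z = 0. Lengths are in m, angles in rad, forces in N, time in s.
With the tool pointing down it reaches from about 0.4 to 0.85 m from the base axis. Payload 4.5 kg.
Tool frame: the origin (TCP) lies midway between the tips of the shut fingers; the grasp point (between the pads) lies 19 mm behind it; z points along the fingers, y is the direction in which the jaws open and shut (so a half turn about z gives the same grasp; the last joint's range is limited). The gripper opens to 88 mm and grips with 3 to 60 N. Pads are 18 mm wide; open, the fingers measure 123 mm over their backs; the gripper's body (75 mm by 187 mm) begins 45 mm behind the grasp point.
Start: joints at [1.276, 0.689, -0.195, 1.565, 0.157, 0.902, -0.215], TCP at [0.202, -0.592, 0.239] pointing down, gripper open.
Joint ranges: [-3.01, 3.01], [-0.46, 2.08], [-1.47, 1.51], [0.13, 2.56], [-1, 4.14], [0.04, 2.09], [-2.66, 2.66]. Speed limits (rad/s): [2.57, 2.57, 3.14, 3.14, 3.14, 3.14, 3.14].

### API

Orientations are given as a unit quaternion [x, y, z, w].
In Python, from plant import get_state, snapshot, finish_job, find_in gives the robot as it stands.
- The arm moves only by the shell command python3 -m creep 'ROWS' [OPENING] [FORCE]. ROWS is JSON, one flat list of numbers, 6 for each row, row after row: the shift along the tool's x, y, z in mm, then the turn, a rotation vector about the tool's x, y, z in degrees. In form: [tx, ty, tz, wx, wy, wz, tx, ty, tz, wx, wy, wz, ...]. A call has 1 to 5 rows; each row shifts and turns the pose as measured when the row begins, along the tool's axes as they then stand; what a row does not reach is not made up. A row lasts 1/12 s, in which the tool goes at most 41.7 mm and 7.16 degrees, less where a joint would pass 70% of its speed; a pose out of reach is approached as far as the arm can. A call is refused whole if a number of a shift passes 41.7 or a number of a turn 7.16, either way. A call with a gripper value outside its range is refused whole. OPENING is the finger opening in mm, from 0 to 88.1, set as the call begins (- or left out, the last holds). The fingers move at their own pace and stop on an object; FORCE is the grip in N (left out, the last holds). Time passes only in rows, so rows that do not move let the fingers close. It gives the time, the measured TCP pose, the force and the opening at its end, in the units of the state.
- get_state(): the state, without advancing time (a new reading comes with each control period).
- snapshot(name): name is "scene" or "top"; returns a dict with "color" (384x512x3 uint8, red, green, blue), "intrinsics" (3x3 intrinsics, pixels), "extrinsics" (4x4, takes a point from world to camera coordinates). Camera axes: x right, y down, z forward; pixel columns grow to the right and rows downward; lengths in m; the calibration is good to about 2 mm. A picture is of the moment at which its call begins. There is no depth.
- finish_job(): hands the job in, once; it reports no verdict.
Trained networks look in the newest picture that a camera, given by its name, has taken for a name from the list of things; names that differ only in an ending like _2 or _b are one class to them, and where a whole thing is asked for, a point or a joint stands for the part that bears it (a point fixed in the world has none). Each returns a list of dicts, best first, with "score" (0 to 1); they miss things now and then, are a little off and sometimes report something else, mostly with a low value. They report only what shows in the picture. A call takes as long as a camera call. They do not tell look-alikes from the thing itself.
- find_in(thing, camera): "xy" ([column, row] in pixels, amid what is visible of it).
The state is a dict: "clock": time; "q": joint angles; "qd": joint speeds; "joint_torque": joint torques, N m; "tool_pos": TCP position; "eef_rot": TCP orientation; "contact_force": force on the tool from outside, world axes, zero at the start; "moment": the same for the moment, N m; "opening": opening from 0.0 (shut) to 1.0 (fully open).
Only numpy, scipy, OpenCV 4.12 (cv2) and the standard library are available. Lean on these libraries where they do the work, as an engineer would, in place of code of your own. Each camera call takes 0.05 s, during which the arm holds its last target.

## Working session

There is one attempt and no reset: what is moved stays moved. The work goes in short steps, Python scripts to look and compute and a shell command to move; the robot and the scene stay as the last step left them, time stands still between calls to the robot, and variables do not carry over. Pictures are saved under pics/ and viewed, and the job is handed in when it is done.

```bash
ls; mkdir -p pics
python3 - <<'E'
from plant import *
import cv2
s=get_state(); print(s)
for n in("scene","top"):
    p=snapshot(n); cv2.imwrite(f"pics/{n}0.png",p["color"][:,:,::-1]); print(n,p["intrinsics"],p["extrinsics"])
E
```

```text
pics
{'clock': 0.0, 'q': array([ 1.27579241,  0.68997119, -0.19449717,  1.5663514 ,  0.15729694,
        0.90251248, -0.21513199]), 'qd': array([-0.00175979, -0.00142921, -0.00081054,  0.00090918, -0.00045154,
        0.0019977 ,  0.00075407]), 'joint_torque': array([-5.83352767e-05, -5.27571809e+01, -1.26694478e+00, -1.53430688e+01,
       -5.25921502e-02,  6.50588656e-03,  1.65453298e-04]), 'tool_pos': array([ 0.20155581, -0.59093035,  0.23791564]), 'eef_rot': array([ 9.86512839e-01,  1.63681279e-01, -2.23365462e-04, -8.98679654e-04]), 'contact_force': array([-0.207233  ,  0.34210409, -0.02650647]), 'moment': array([ 0.06556319, -0.02198278,  0.00610734]), 'opening': 1.001893416172587}
scene [[347.49865886   0.         254.86766126]
 [  0.         347.49865886 185.1307817 ]
 [  0.           0.           1.        ]] [[ 3.28153658e-01  9.44623404e-01 -1.34194774e-03 -1.83633207e-01]
 [ 6.20231615e-01 -2.16533934e-01 -7.53940183e-01 -2.46914279e-01]
 [-7.12480119e-01  2.46575911e-01 -6.56941702e-01  1.34525145e+00]
 [ 0.00000000e+00  0.00000000e+00  0.00000000e+00  1.00000000e+00]]
top [[354.88795598   0.         254.32677736]
 [  0.         354.88795598 191.04840019]
 [  0.           0.           1.        ]] [[-1.52084398e-02 -9.99884103e-01 -6.95948444e-04  2.28966538e-02]
 [-9.84201987e-01  1.50926945e-02 -1.76404818e-01  5.05211766e-01]
 [ 1.76394877e-01 -1.99788822e-03 -9.84317457e-01  1.20730565e+00]
 [ 0.00000000e+00  0.00000000e+00  0.00000000e+00  1.00000000e+00]]
```

View pics/scene0.png

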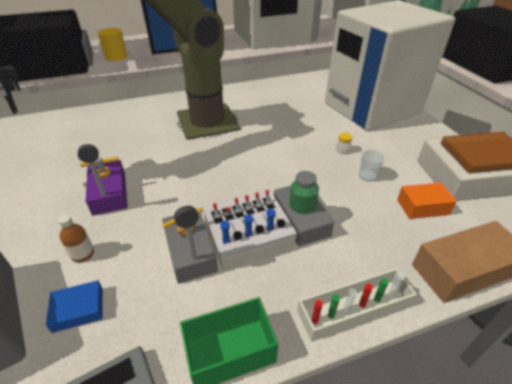

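View pics/top0.png

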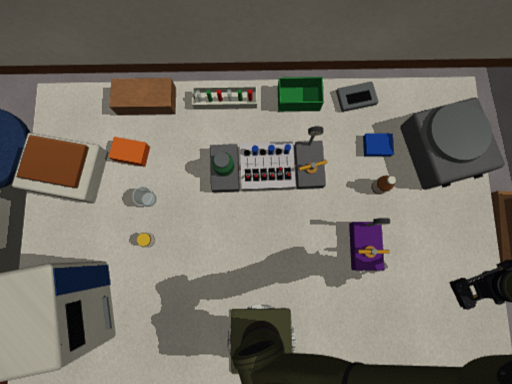

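The scene view faces the robot. The manifold's grey valve block is at about (190,245) in scene and (310,165) in top. The purple look-alike valve is at (105,185) in scene and (368,245) in top, and is not meant. I'll enlarge the manifold.

Run:
```python
from plant import *
import cv2
a=cv2.imread("pics/scene0.png")[165:285,155:345]; cv2.imwrite("pics/s0c.png",cv2.resize(a,None,fx=4,fy=4,interpolation=cv2.INTER_CUBIC))
a=cv2.imread("pics/top0.png")[115:205,200:340]; cv2.imwrite("pics/t0c.png",cv2.resize(a,None,fx=5.5,fy=5.5,interpolation=cv2.INTER_CUBIC))
for c in("scene","top"):
  for n in ("lever_a","pivot_a","column_1_mid","hub","bar_end","manifold_deck","t_handle"):
    print(c,n,[(round(d["score"],2),[round(float(v),1) for v in d["xy"]]) for d in find_in(n,c)])
```

```text
scene lever_a [(0.53, [213.9, 211.6]), (0.53, [235.4, 205.0]), (0.47, [256.6, 198.6]), (0.46, [248.3, 200.2]), (0.42, [251.6, 225.1])]
scene pivot_a [(0.66, [217.8, 214.4]), (0.65, [228.4, 216.6]), (0.54, [236.7, 207.7])]
scene column_1_mid [(0.52, [250.1, 223.9])]
scene hub [(0.97, [191.7, 245.3]), (0.93, [104.4, 179.8])]
scene bar_end [(0.66, [100.0, 161.3]), (0.49, [166.2, 221.1]), (0.16, [251.3, 238.0])]
scene manifold_deck [(0.84, [246.9, 239.0])]
scene t_handle [(0.51, [98.9, 162.3]), (0.48, [257.6, 208.8]), (0.4, [169.7, 223.2])]
top lever_a []
top pivot_a [(0.61, [254.5, 173.4]), (0.55, [284.4, 173.5]), (0.52, [271.8, 172.9]), (0.5, [246.1, 176.1]), (0.48, [280.6, 174.0]), (0.39, [264.1, 176.2])]
top column_1_mid [(0.64, [314.4, 166.3]), (0.38, [271.3, 152.3])]
top hub [(0.62, [311.4, 168.6]), (0.61, [308.6, 160.5]), (0.56, [367.8, 242.1])]
top bar_end [(0.69, [372.5, 251.0]), (0.67, [312.3, 167.5]), (0.3, [143.0, 239.2])]
top manifold_deck [(0.75, [266.9, 165.5]), (0.49, [310.5, 160.9])]
top t_handle [(0.57, [311.3, 168.4])]
```

View pics/s0c.png

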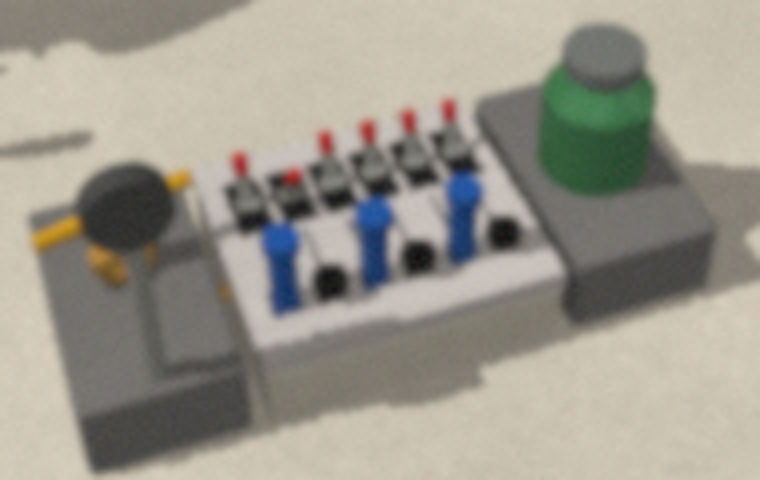

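View pics/t0c.png

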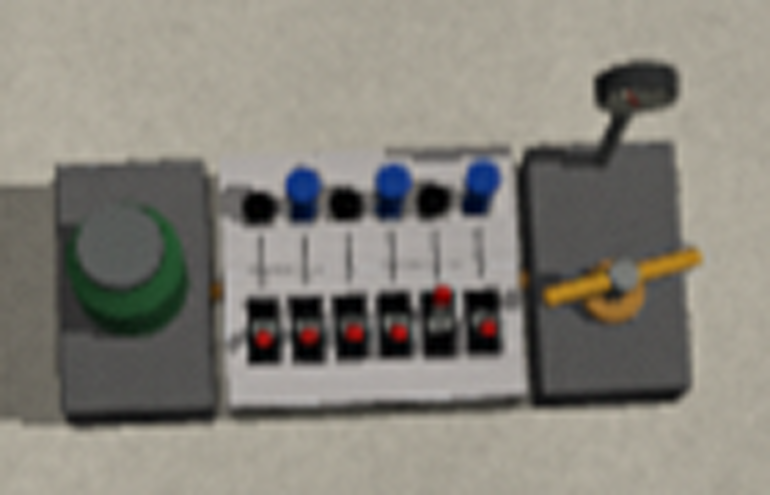

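```bash
cat > h.py <<'E'
import numpy as np, json
from plant import *
from scipy.optimize import least_squares
def cam(n):
    p=snapshot(n); return p
K={"scene":np.array([[347.49865886,0,254.86766126],[0,347.49865886,185.1307817],[0,0,1]]),
"top":np.array([[354.88795598,0,254.32677736],[0,354.88795598,191.04840019],[0,0,1]])}
E={"scene":np.array([[3.28153658e-01,9.44623404e-01,-1.34194774e-03,-1.83633207e-01],[6.20231615e-01,-2.16533934e-01,-7.53940183e-01,-2.46914279e-01],[-7.12480119e-01,2.46575911e-01,-6.56941702e-01,1.34525145e+00]]),
"top":np.array([[-1.52084398e-02,-9.99884103e-01,-6.95948444e-04,2.28966538e-02],[-9.84201987e-01,1.50926945e-02,-1.76404818e-01,5.05211766e-01],[1.76394877e-01,-1.99788822e-03,-9.84317457e-01,1.20730565e+00]])}
def proj(P,c):
    P=np.atleast_2d(P); q=P@E[c][:,:3].T+E[c][:,3]; u=q@K[c].T; return u[:,:2]/u[:,2:]
def back(uv,z,c):
    R=E[c][:,:3];t=E[c][:,3]; o=-R.T@t; d=R.T@np.linalg.solve(K[c],[uv[0],uv[1],1]); return o+d*(z-o[2])/d[2]
def m2w(p,M):
    x,y,a=M; p=np.atleast_2d(p).astype(float); c,s=np.cos(a),np.sin(a)
    return np.c_[x+c*p[:,0]-s*p[:,1], y+s*p[:,0]+c*p[:,1], p[:,2]]
E
python3 - <<'E'
from h import *
ys=[.07,.042,.014,-.014,-.042,-.07]
T=lambda L:np.array(L)/5.5+[200,115]-[.4,.4]
S=lambda L:np.array(L)/4+[155,165]-[.4,.4]
plug=[[.045,ys[i],.071] for i in(0,2,4)]; col=[[.045,ys[i],.116] for i in(1,3,5)]
obs={"top":(plug+col,T([(259,207),(346,204),(433,201),(303,184),(393,180),(483,178)])),
"scene":([plug[i] for i in(2,1,0)]+[col[i] for i in (2,1,0)],S([(331,274),(419,250),(505,227),(281,233),(374,209),(463,185)]))}
def f(M,cs): return np.concatenate([(proj(m2w(obs[c][0],M),c)-obs[c][1]).ravel() for c in cs])
for cs in (["top"],["scene"],["top","scene"]):
    r=least_squares(f,[.6,0,0],args=(cs,)); print(cs,r.x.round(4),np.abs(r.fun).max().round(2)); print(r.fun.reshape(-1,2).round(1).tolist())
M=r.x
tips=T([(264,339),(310,336),(355,333),(399,332),(443,297),(489,328)])
for t,y in zip(tips,ys):
    w=back(t,.060+.004+.032*np.cos(.45),"top"); c,s=np.cos(M[2]),np.sin(M[2]); d=w[:2]-M[:2]; print("tip m-frame",(c*d[0]+s*d[1]).round(4),(-s*d[0]+c*d[1]).round(4),y)
for q in [(625,274),(548,298),(698,258)]:
    w=back(T(q),.105,"top");d=w[:2]-M[:2]; print("hub/bar",w.round(4),(c*d[0]+s*d[1]).round(4),(-s*d[0]+c*d[1]).round(4))
E
```

```text
['top'] [ 0.5969 -0.0308  0.0217] 0.2
[[-0.0, -0.1], [0.0, -0.1], [0.1, -0.1], [-0.1, 0.1], [-0.0, 0.2], [0.1, -0.0]]
['scene'] [ 0.5964 -0.0313  0.0108] 0.34
[[-0.2, -0.1], [0.0, -0.1], [-0.1, -0.2], [-0.1, 0.1], [0.0, 0.0], [0.3, 0.2]]
['top', 'scene'] [ 0.5965 -0.0312  0.0156] 0.46
[[0.1, -0.1], [0.2, -0.0], [0.3, 0.1], [0.1, 0.1], [0.2, 0.3], [0.3, 0.2], [0.0, -0.0], [0.1, -0.1], [0.0, -0.2], [0.1, 0.3], [0.2, 0.1], [0.5, 0.1]]
tip m-frame -0.0468 0.0694 0.07
tip m-frame -0.0458 0.0408 0.042
tip m-frame -0.0447 0.0128 0.014
tip m-frame -0.0449 -0.0146 -0.014
tip m-frame -0.0234 -0.0429 -0.042
tip m-frame -0.0441 -0.0707 -0.07
hub/bar [ 0.5837 -0.1865  0.105 ] -0.0153 -0.1551
hub/bar [ 0.5692 -0.1383  0.105 ] -0.029 -0.1067
hub/bar [ 0.5932 -0.2321  0.105 ] -0.0065 -0.2009
```

Matching the two views, in the robot's +y to −y order:

| Position | Behind it | Now | Action |
|---|---|---|---|
| 0 | plug | closed | leave |
| 1 | column | closed | open |
| 2 | plug | closed | leave |
| 3 | column | closed | open |
| 4 | plug | open | close |
| 5 | column | closed | open |

The meant valve has the grey block (top 310,165), attached to the manifold. The purple one (368,245) is the decoy. First I lift, shut the fingers and travel.

```bash
cat >> h.py <<'E'
M=np.array([.5967,-.0311,.018])
HUB=m2w([[-.0153,-.1545,.105]],M)[0]
from scipy.spatial.transform import Rotation as Ro
def togo(xyz,s=None):
    s=s or get_state(); R=Ro.from_quat(s["eef_rot"]); return (R.inv().apply(np.array(xyz)-s["tool_pos"])*1000).round(1)
def info():
    s=get_state(); R=Ro.from_quat(s["eef_rot"]).as_matrix(); c,sn=np.cos(M[2]),np.sin(M[2]); d=s["tool_pos"][:2]-M[:2]
    print("t",s["clock"],"pos",s["tool_pos"].round(4),"m",(c*d[0]+sn*d[1]).round(4),(-sn*d[0]+c*d[1]).round(4),"yaw",np.arctan2(R[1,0],R[0,0]).round(3),"zt",R[:,2].round(3),"F",s["contact_force"].round(1),"q",s["q"].round(2),"op",round(s["opening"],3))
E
python3 -m creep '[0,0,-41,0,0,0, 0,0,-41,0,0,0]' 0 20
python3 -c "
from h import *
info(); print(togo([.52,0.005,.32]))"
```

```text
clock: 0.97
tool_pos: [0.1996, -0.5868, 0.3139]
eef_rot: [0.986, 0.164, -0.002, -0.009]
contact_force: [0.6, -0.4, 0.6]
opening: 0.873
t 0.9667 pos [ 0.1996 -0.5868  0.3139] m -0.407 -0.5484 yaw 0.33 zt [-0.008  0.018 -1.   ] F [ 0.6 -0.4  0.6] q [ 1.28  0.62 -0.2   1.46  0.13  1.1  -0.19] op 0.873
[ 494.7 -456.2    2. ]
```

```bash
python3 -m creep '[30,-28,0,0,0,0, 30,-28,0,0,0,0, 30,-28,0,0,0,0, 30,-28,0,0,0,0, 30,-28,0,0,0,0]' 0 20
python3 -m creep '[30,-28,0,0,0,0, 30,-28,0,0,0,0, 30,-28,0,0,0,0, 30,-28,0,0,0,0, 30,-28,0,0,0,0]'
python3 -c "
from h import *
info(); print(togo([.52,0.005,.32]))"
```

```text
clock: 1.38
tool_pos: [0.2959, -0.4164, 0.3237]
eef_rot: [0.988, 0.153, -0.001, 0.004]
contact_force: [0.5, 0.7, -0.6]
opening: 0.496
clock: 1.8
tool_pos: [0.3968, -0.2337, 0.3237]
eef_rot: [0.988, 0.152, 0.001, 0.006]
contact_force: [1.1, 0.5, 0.4]
opening: 0.114
t 1.8 pos [ 0.3968 -0.2337  0.3237] m -0.2035 -0.199 yaw 0.306 zt [ 0.003 -0.012 -1.   ] F [1.1 0.5 0.4] q [ 0.61  0.36 -0.26  1.92  0.13  0.86 -0.98] op 0.114
[ 189.4 -190.6    1.3]
```

```bash
python3 -m creep '[33,-33,0,0,0,0, 33,-33,0,0,0,0, 33,-33,0,0,0,0, 33,-33,0,0,0,0, 33,-33,0,0,0,0]'
python3 -m creep '[20,-30,0,0,0,0, 0,0,0,0,0,-7.1, 0,0,0,0,0,-7.1, 0,0,0,0,0,-7.1, 0,0,0,0,0,-7.1]'
python3 -m creep '[0,0,0,0,0,-7.1, 0,0,0,0,0,-7.1, 0,0,0,0,0,-7.1, 0,0,0,0,0,-7.1, 0,0,0,0,0,-7.1]'
python3 -c "
from h import *
info(); print(togo(m2w([[-.085,.042,.13]],M)[0]))"
```

```text
clock: 2.22
tool_pos: [0.492, -0.0482, 0.3232]
eef_rot: [0.988, 0.152, 0.002, 0.007]
contact_force: [0.5, -0.8, -0.7]
opening: 0.005
clock: 2.63
tool_pos: [0.507, 0.0052, 0.3239]
eef_rot: [0.919, 0.395, 0.005, 0.006]
contact_force: [-0.8, 0.4, 0.7]
opening: 0.007
clock: 3.05
tool_pos: [0.5072, 0.0063, 0.3245]
eef_rot: [0.753, 0.658, 0.004, 0.007]
contact_force: [0.1, 0.7, -0.6]
opening: 0.003
t 3.05 pos [0.5072 0.0063 0.3245] m -0.0889 0.039 yaw 1.435 zt [ 0.015 -0.006 -1.   ] F [ 0.1  0.7 -0.6] q [ 0.28  0.46 -0.6   1.8   0.33  0.97 -0.59] op 0.003
[  4.4   0.3 194.5]
```

```bash
cat >> h.py <<'E'
def turn(yaw):
    s=get_state(); R=Ro.from_quat(s["eef_rot"]); D=Ro.from_matrix(np.array([[np.cos(yaw),np.sin(yaw),0],[np.sin(yaw),-np.cos(yaw),0],[0,0,-1]]).astype(float))
    return np.degrees((R.inv()*D).as_rotvec()).round(2)
Y1=M[2]+np.pi/2
def go(mx,my,z,yaw):
    info(); print("go",togo(m2w([[mx,my,z]],M)[0]),"turn",turn(yaw))
E
python3 -m creep '[0,0,38,0,0,-4.4, 0,0,38,0,0,-4.4, 0,0,38,0,0,0, 0,0,30,0,0,0, 0,0,0,0,0,0]'
python3 -c "
from h import *
go(-.085,.042,.11,Y1)"
```

```text
clock: 3.47
tool_pos: [0.5148, 0.0057, 0.1795]
eef_rot: [0.697, 0.717, 0.008, 0.011]
contact_force: [-0.0, -0.1, 0.1]
opening: 0.004
t 3.4667 pos [0.5148 0.0057 0.1795] m -0.0812 0.0383 yaw 1.6 zt [ 0.028 -0.004 -1.   ] F [-0.  -0.1  0.1] q [ 0.21  0.66 -0.51  1.97  0.56  0.62 -0.64] op 0.004
go [ 4.1 -5.7 69.4] turn [1.6  0.25 0.66]
```

```bash
python3 -m creep '[4,-5,35,1.6,0.2,0.6, 0,0,30,0,0,0, 0,0,0,0,0,0]'
python3 - <<'E'
from h import *
import cv2
go(-.085,.042,.084,Y1)
for n,(a,b,c,d),k in(("scene",(140,285,155,345),4),("top",(100,225,190,340),5)):
    p=snapshot(n)["color"][a:b,c:d,::-1]; cv2.imwrite(f"pics/{n}1.png",cv2.resize(p,None,fx=k,fy=k,interpolation=cv2.INTER_CUBIC))
E
```

```text
clock: 3.72
tool_pos: [0.5135, 0.0095, 0.1154]
eef_rot: [0.701, 0.713, 0.001, 0.002]
contact_force: [-0.1, -1.1, 0.5]
opening: 0.006
t 3.7167 pos [0.5135 0.0095 0.1154] m -0.0825 0.0421 yaw 1.588 zt [ 0.004 -0.001 -1.   ] F [-0.1 -1.1  0.5] q [ 0.14  0.77 -0.42  2.    0.64  0.5  -0.72] op 0.006
go [-0.1 -2.7 31.4] turn [ 0.23  0.07 -0.06]
```

View pics/scene1.png

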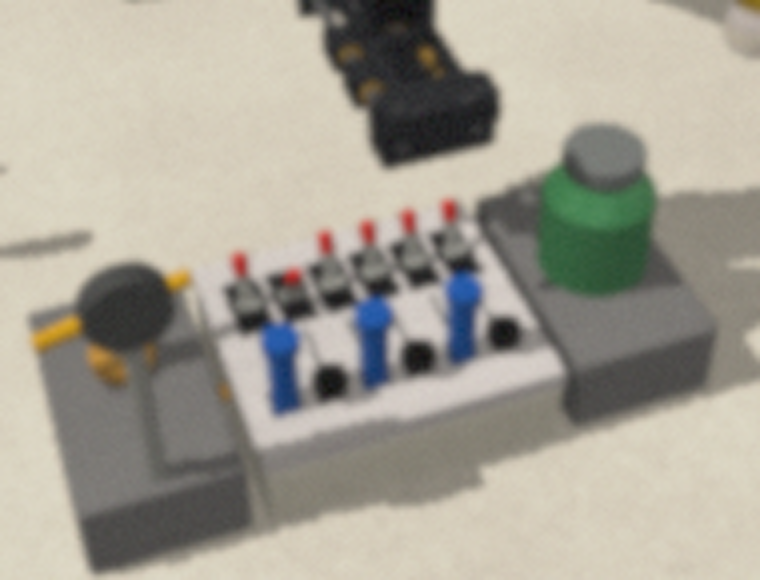

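View pics/top1.png

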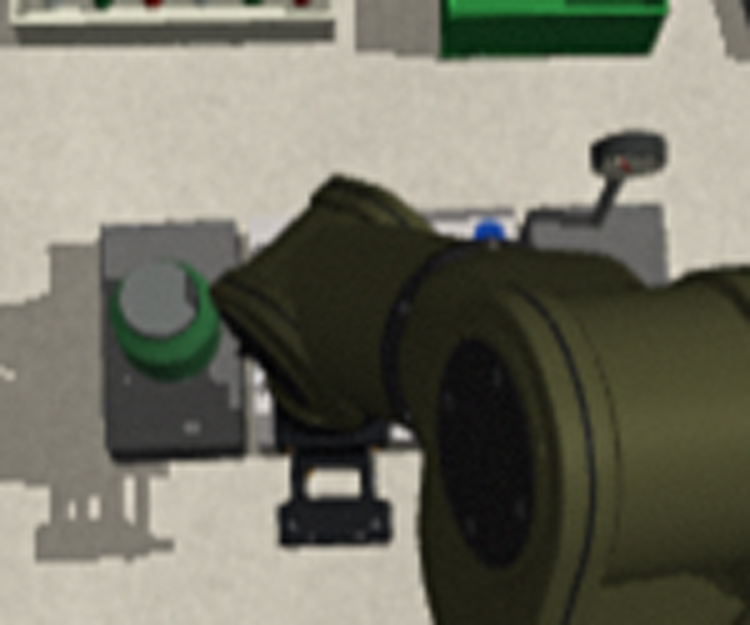

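```bash
python3 - <<'E'
from h import *
for p in ([.5135,.0095,.115],[.5135,.0095,.18],[.5135-.093,.0095,.18],[.5135+.093,.0095,.18]):
    print(p,(proj(p,"scene")[0]-[155,140])*4,(proj(p,"top")[0]-[190,100])*5)
E
python3 - <<'E'
import sys; sys.path.insert(0,'.')
from plant import *
import cv2
cv2.imwrite("pics/scene2.png",snapshot("scene")["color"][:,:,::-1])
E
```

```text
[0.5135, 0.0095, 0.115] [389.79682973 154.16233861] [329.88424748 424.80727975]
[0.5135, 0.0095, 0.18] [389.17802617  73.97125232] [330.28363918 404.91458072]
[0.4205, 0.0095, 0.18] [344.28593686  -4.67043432] [332.68486808 551.24498178]
[0.6064999999999999, 0.0095, 0.18] [441.53244602 165.68540384] [327.95169484 262.80636683]
```

View pics/scene2.png

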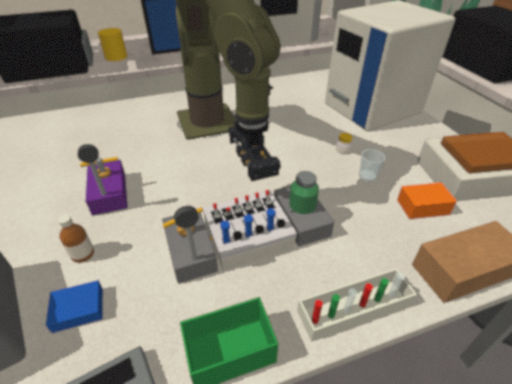

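The scene view only shows the gripper body end at (262,170). It hides the shut fingers from this side, but its place agrees with the kinematics to a few pixels. I'll go down and push toggle 1 open with the shut fingers.

```bash
python3 -m creep '[0,0,20,0.2,0,0, 0,0,10,0,0,0, 0,0,0,0,0,0]'
python3 -c "
from h import *
go(-.048,.042,.084,Y1)"
```

```text
clock: 4.12
tool_pos: [0.5217, 0.0105, 0.096]
eef_rot: [0.702, 0.712, 0.008, 0.007]
contact_force: [0.4, 0.1, 0.2]
opening: 0.003
t 4.1167 pos [0.5217 0.0105 0.096 ] m -0.0743 0.0429 yaw 1.586 zt [ 0.021  0.001 -1.   ] F [0.4 0.1 0.2] q [ 0.12  0.8  -0.38  2.01  0.68  0.44 -0.76] op 0.003
go [-0.8 26.  12.6] turn [ 1.23 -0.05 -0.16]
```

```bash
python3 -m creep '[0,-10,0,1.2,0,0, 0,-2,6,0,0,0, 0,0,6,0,0,0, 0,0,0,0,0,0]'
python3 -c "
from h import *
go(-.048,.042,.084,Y1)"
```

```text
clock: 4.45
tool_pos: [0.5108, 0.0103, 0.0874]
eef_rot: [0.702, 0.712, 0.002, 0.001]
contact_force: [0.7, -0.2, -0.2]
opening: 0.003
t 4.45 pos [0.5108 0.0103 0.0874] m -0.0851 0.0429 yaw 1.585 zt [ 0.005  0.001 -1.   ] F [ 0.7 -0.2 -0.2] q [ 0.11  0.81 -0.36  2.03  0.68  0.42 -0.77] op 0.003
go [-0.8 37.1  3.6] turn [ 0.31 -0.06 -0.21]
```

```bash
python3 -m creep '[-1,8,3,0,0,0, 0,8,0,0,0,0, 0,8,0,0,0,0, 0,0,0,0,0,0]'
python3 -c "
from h import *
go(-.048,.042,.084,Y1)"
```

```text
clock: 4.78
tool_pos: [0.5366, 0.0093, 0.0845]
eef_rot: [0.702, 0.712, 0.002, 0.001]
contact_force: [-0.4, -0.0, -0.0]
opening: 0.006
t 4.7833 pos [0.5366 0.0093 0.0845] m -0.0593 0.0414 yaw 1.585 zt [ 0.004  0.    -1.   ] F [-0.4 -0.  -0. ] q [ 0.13  0.84 -0.39  1.95  0.66  0.48 -0.73] op 0.006
go [ 0.6 11.3  0.5] turn [ 0.24 -0.01 -0.2 ]
```

```bash
python3 -m creep '[0,5,0,0,0,0, 0,5,0,0,0,0, 0,0,0,0,0,0]'
python3 -m creep '[0,3,0,0,0,0, 0,0,0,0,0,0]'
python3 -c "
from h import *
go(-.048,.042,.084,Y1)"
```

```text
clock: 5.03
tool_pos: [0.5475, 0.0093, 0.0843]
eef_rot: [0.702, 0.712, 0.001, 0.001]
contact_force: [-0.2, -0.4, 0.1]
opening: -0.0
clock: 5.2
tool_pos: [0.5506, 0.0094, 0.0842]
eef_rot: [0.702, 0.712, 0.001, 0.001]
contact_force: [-0.3, -0.0, -0.1]
opening: 0.01
t 5.2 pos [0.5506 0.0094 0.0842] m -0.0454 0.0413 yaw 1.585 zt [ 0.002  0.    -1.   ] F [-0.3 -0.  -0.1] q [ 0.14  0.85 -0.41  1.9   0.65  0.52 -0.71] op 0.01
go [ 0.7 -2.6  0.1] turn [ 0.14 -0.03 -0.24]
```

```bash
cat >> h.py <<'E'
def pic(name,cam="scene",box=(140,285,155,345),k=4):
    import cv2
    a,b,c,d=box; p=snapshot(cam)["color"][a:b,c:d,::-1]; cv2.imwrite(f"pics/{name}.png",cv2.resize(p,None,fx=k,fy=k,interpolation=cv2.INTER_CUBIC))
E
python3 -c "
from h import *
pic('s3')"
```

```text
(no output)
```

View pics/s3.png

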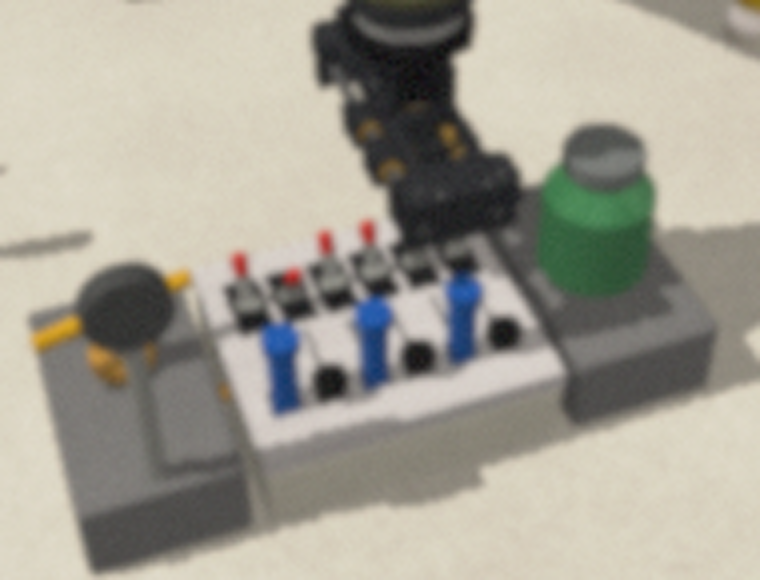

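```bash
python3 -m creep '[0,3,0,0,0,0, 0,0,0,0,0,0]'
python3 -m creep '[0,3,0,0,0,0, 0,0,0,0,0,0]'
python3 -c "
from h import *
go(-.048,.042,.084,Y1)"
```

```text
clock: 5.42
tool_pos: [0.5529, 0.0094, 0.084]
eef_rot: [0.702, 0.712, 0.0, 0.0]
contact_force: [-0.5, 0.2, -0.2]
opening: 0.002
clock: 5.58
tool_pos: [0.5552, 0.0093, 0.0838]
eef_rot: [0.702, 0.712, -0.0, -0.0]
contact_force: [-0.3, 0.0, 0.4]
opening: 0.006
t 5.5833 pos [0.5552 0.0093 0.0838] m -0.0407 0.0412 yaw 1.585 zt [-0.001 -0.    -1.   ] F [-0.3  0.   0.4] q [ 0.14  0.86 -0.41  1.89  0.64  0.53 -0.7 ] op 0.006
go [ 0.8 -7.3 -0.2] turn [-0.04  0.02 -0.2 ]
```

```bash
python3 -m creep '[0,-25,0,0,0,0, 0,-20,0,0,0,0, 0,0,0,0,0,0]'
python3 -c "
from h import *
go(-.085,.042,.084,Y1)
pic('s4')"
```

```text
clock: 5.83
tool_pos: [0.512, 0.0092, 0.0839]
eef_rot: [0.702, 0.712, 0.002, 0.001]
contact_force: [-0.2, 0.1, -0.8]
opening: 0.001
t 5.8333 pos [0.512  0.0092 0.0839] m -0.084 0.0418 yaw 1.584 zt [ 0.005  0.002 -1.   ] F [-0.2  0.1 -0.8] q [ 0.11  0.82 -0.36  2.02  0.69  0.41 -0.77] op 0.001
go [ 0.2 -1.  -0.1] turn [ 0.27 -0.11 -0.27]
```

View pics/s4.png

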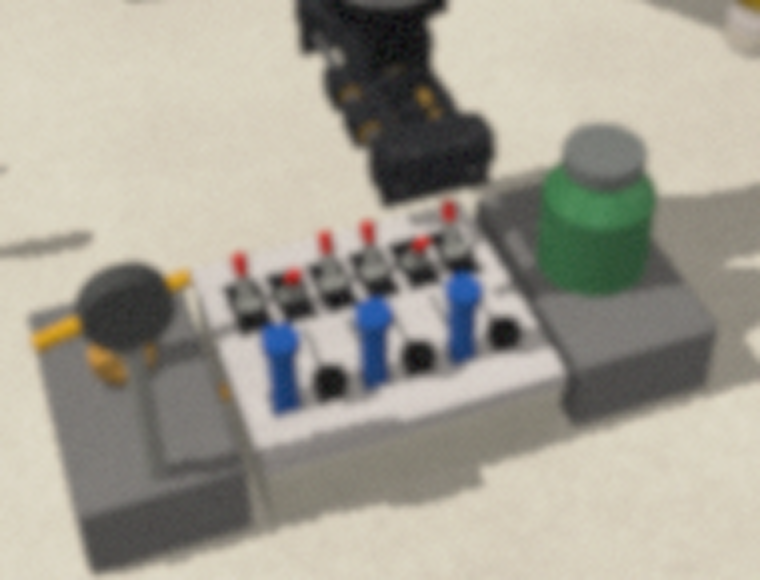

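Toggle 1's red tip now shows at crop (421,244), i.e. open. I'll check its angle numerically against the model.

```bash
cat >> h.py <<'E'
ys=[.07,.042,.014,-.014,-.042,-.07]
def levers(k0="scene",box=(195,250,200,285)):
    import cv2
    c=snapshot(k0)["color"].astype(int); a,b,l,r=box; s=c[a:b,l:r]
    m=((s[...,0]>110)&(s[...,0]>1.7*s[...,1])&(s[...,0]>1.7*s[...,2])).astype(np.uint8)
    n,_,st,ce=cv2.connectedComponentsWithStats(m)
    C=[ce[i]+[l,a] for i in range(1,n) if st[i,4]>=3]
    for i,y in enumerate(ys):
        best=min(((np.hypot(*(proj(m2w([[-.035+.031*np.sin(t-.45),y,.064+.031*np.cos(t-.45)]],M)[0],k0)[0]-q)),t) for t in np.arange(-.2,1.2,.02) for q in C))
        print(i,"angle",round(best[1],2),"err px",round(best[0],2))
E
python3 -c "
from h import *
levers()"
```

```text
0 angle 0.78 err px 11.59
1 angle 0.92 err px 1.07
2 angle 0.22 err px 1.21
3 angle 0.24 err px 1.31
4 angle 0.94 err px 1.4
5 angle 0.28 err px 1.31
```

```bash
python3 -m creep '[0,20,0,0,0,0, 0,20,0,0,0,0, 0,0,0,0,0,0]'
python3 -m creep '[0,5,0,0,0,0, 0,0,0,0,0,0]'
python3 -m creep '[0,3,0,0,0,0, 0,0,0,0,0,0]'
python3 -c "
from h import *
go(-.048,.042,.084,Y1)"
```

```text
clock: 6.18
tool_pos: [0.5563, 0.0101, 0.0846]
eef_rot: [0.703, 0.712, 0.002, 0.001]
contact_force: [-5.2, -0.7, 4.4]
opening: 0.002
clock: 6.35
tool_pos: [0.5558, 0.01, 0.0844]
eef_rot: [0.703, 0.711, -0.003, -0.003]
contact_force: [-0.6, -0.5, 2.9]
opening: 0.006
clock: 6.52
tool_pos: [0.5557, 0.0101, 0.0844]
eef_rot: [0.703, 0.711, -0.007, -0.005]
contact_force: [-0.6, -0.4, 3.6]
opening: 0.003
t 6.5167 pos [0.5557 0.0101 0.0844] m -0.0403 0.0419 yaw 1.582 zt [-0.017 -0.002 -1.   ] F [-0.6 -0.4  3.6] q [ 0.15  0.86 -0.43  1.87  0.63  0.56 -0.69] op 0.003
go [ 0.1 -7.7  0.5] turn [-0.96  0.1  -0.36]
```

Force shows it at its stop, at m-x −0.040. Next is toggle 3: back off, rise, go sideways.

```bash
python3 -m creep '[0,-25,0,0,0,0, 0,-25,0,-0.9,0,0, -28,0,-15,0,0,0, -28,0,0,0,0,0, 0,0,0,0,0,0]'
python3 -c "
from h import *
go(-.085,-.014,.084,Y1)"
```

```text
clock: 6.93
tool_pos: [0.5115, -0.0419, 0.1005]
eef_rot: [0.7, 0.714, 0.005, 0.002]
contact_force: [0.3, -1.4, -0.8]
opening: 0.005
t 6.9333 pos [ 0.5115 -0.0419  0.1005] m -0.0854 -0.0092 yaw 1.591 zt [ 0.009  0.004 -1.   ] F [ 0.3 -1.4 -0.8] q [ 0.24  0.79 -0.41  2.02  0.69  0.46 -0.66] op 0.005
go [-4.8  0.3 16.4] turn [ 0.52 -0.22  0.11]
```

```bash
python3 -m creep '[-5,-2,9,0.5,-0.2,0, 0,-2,9,0,0,0, 0,0,0,0,0,0]'
python3 -c "
from h import *
go(-.045,-.014,.084,Y1)"
```

```text
clock: 7.18
tool_pos: [0.5125, -0.0479, 0.0819]
eef_rot: [0.701, 0.713, 0.003, 0.002]
contact_force: [0.3, 0.0, -0.3]
opening: 0.004
t 7.1833 pos [ 0.5125 -0.0479  0.0819] m -0.0845 -0.0153 yaw 1.587 zt [ 0.007  0.002 -1.   ] F [ 0.3  0.  -0.3] q [ 0.23  0.83 -0.38  2.02  0.72  0.42 -0.68] op 0.004
go [ 1.4 39.5 -1.8] turn [ 0.43 -0.09 -0.12]
```

```bash
python3 -m creep '[1,10,-1,0.3,0,0, 0,10,0,0,0,0, 0,10,0,0,0,0, 0,8,0,0,0,0, 0,4,0,0,0,0]'
python3 -m creep '[0,4,0,0,0,0, 0,0,0,0,0,0]'
python3 -m creep '[0,4,0,0,0,0, 0,0,0,0,0,0]'
python3 -c "
from h import *
go(-.041,-.014,.084,Y1)"
```

```text
clock: 7.6
tool_pos: [0.5552, -0.0448, 0.0804]
eef_rot: [0.701, 0.713, -0.002, -0.002]
contact_force: [-2.0, -1.6, -0.1]
opening: 0.003
clock: 7.77
tool_pos: [0.5546, -0.0447, 0.0796]
eef_rot: [0.701, 0.713, -0.007, -0.005]
contact_force: [-0.4, -0.1, 1.2]
opening: 0.006
clock: 7.93
tool_pos: [0.5543, -0.0445, 0.0788]
eef_rot: [0.7, 0.714, -0.011, -0.008]
contact_force: [-0.1, -0.7, -0.3]
opening: 0.005
t 7.9333 pos [ 0.5543 -0.0445  0.0788] m -0.0426 -0.0126 yaw 1.59 zt [-0.026 -0.004 -1.   ] F [-0.1 -0.7 -0.3] q [ 0.25  0.88 -0.44  1.86  0.65  0.58 -0.6 ] op 0.005
go [-1.4  1.5 -5.3] turn [-1.51  0.19  0.05]
```

```bash
python3 -m creep '[0,-25,0,0,0,0, 0,-25,0,-1.5,0,0, -28,0,-15,0,0,0, -28,0,-5,0,0,0, 0,0,0,0,0,0]'
python3 -c "
from h import *
go(-.085,-.07,.084,Y1); levers(); pic('s5')"
```

```text
clock: 8.35
tool_pos: [0.5053, -0.0945, 0.0986]
eef_rot: [0.695, 0.719, 0.002, -0.0]
contact_force: [0.6, -0.1, -0.1]
opening: 0.002
t 8.35 pos [ 0.5053 -0.0945  0.0986] m -0.0925 -0.0617 yaw 1.604 zt [ 0.003  0.003 -1.   ] F [ 0.6 -0.1 -0.1] q [ 0.36  0.8  -0.44  2.01  0.71  0.48 -0.57] op 0.002
go [-8.5  7.3 14.6] turn [ 0.18 -0.19  0.89]
0 angle 0.74 err px 11.04
1 angle 0.88 err px 0.54
2 angle 0.3 err px 1.05
3 angle 0.92 err px 0.76
4 angle 0.94 err px 1.21
5 angle 0.28 err px 1.31
```

View pics/s5.png

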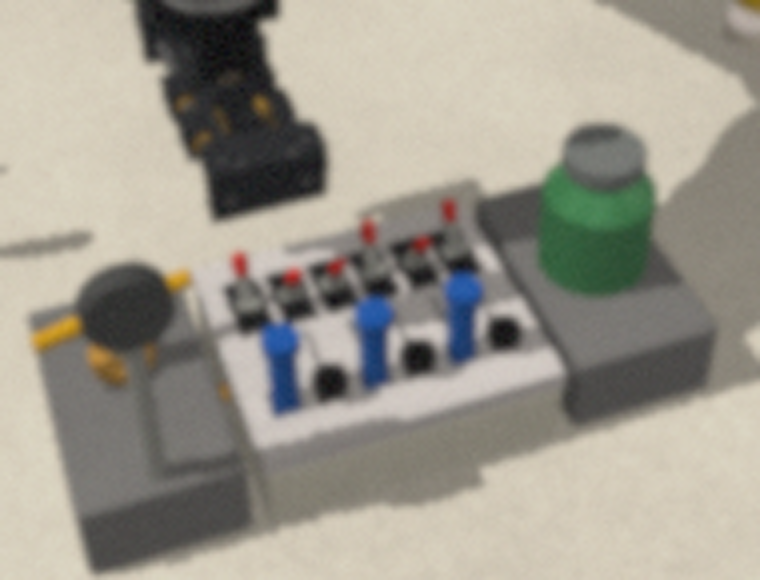

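Toggles 1 (421,244) and 3 (336,267) are open, 0 and 2 are unchanged, and 4 (292,277) is still open. Next is toggle 5 (240,265).

```bash
python3 -m creep '[-8,3,9,0.2,-0.2,0.8, 0,2,6,0,0,0, 0,0,0,0,0,0]'
python3 -c "
from h import *
go(-.042,-.07,.084,Y1)"
```

```text
clock: 8.7
tool_pos: [0.5155, -0.0943, 0.0821]
eef_rot: [0.698, 0.716, 0.005, -0.001]
contact_force: [0.3, 0.7, -0.0]
opening: 0.003
t 8.7 pos [ 0.5155 -0.0943  0.0821] m -0.0823 -0.0617 yaw 1.596 zt [ 0.006  0.008 -1.   ] F [ 0.3  0.7 -0. ] q [ 0.35  0.84 -0.42  1.99  0.72  0.46 -0.58] op 0.003
go [-8.6 40.3 -1.7] turn [ 0.36 -0.44  0.4 ]
```

```bash
python3 -m creep '[-8,0,-1,0.3,-0.4,0.4, -2,0,0,0,0,0, 0,0,0,0,0,0]'
python3 -c "
from h import *
go(-.042,-.07,.084,Y1)"
```

```text
clock: 8.95
tool_pos: [0.5163, -0.103, 0.0815]
eef_rot: [0.7, 0.714, 0.0, -0.001]
contact_force: [-0.2, -0.5, -0.5]
opening: 0.006
t 8.95 pos [ 0.5163 -0.103   0.0815] m -0.0817 -0.0705 yaw 1.591 zt [-0.001  0.001 -1.   ] F [-0.2 -0.5 -0.5] q [ 0.36  0.84 -0.42  1.97  0.72  0.48 -0.57] op 0.006
go [ 0.4 39.7 -2.6] turn [-0.05 -0.07  0.14]
```

```bash
python3 -m creep '[0,10,-1,0,0,0, 0,10,-1,0,0,0, 0,10,0,0,0,0, 0,8,0,0,0,0, 0,4,0,0,0,0]'
python3 -m creep '[0,4,0,0,0,0, 0,0,0,0,0,0]'
python3 -c "
from h import *
go(-.041,-.07,.084,Y1)"
```

```text
clock: 9.37
tool_pos: [0.5556, -0.1025, 0.0832]
eef_rot: [0.7, 0.714, -0.003, -0.003]
contact_force: [-2.5, 0.3, -0.8]
opening: 0.011
clock: 9.53
tool_pos: [0.5577, -0.1025, 0.0827]
eef_rot: [0.7, 0.714, -0.005, -0.005]
contact_force: [-0.3, 0.2, 3.2]
opening: 0.005
t 9.5333 pos [ 0.5577 -0.1025  0.0827] m -0.0403 -0.0707 yaw 1.591 zt [-0.014 -0.001 -1.   ] F [-0.3  0.2  3.2] q [ 0.37  0.88 -0.47  1.84  0.67  0.6  -0.5 ] op 0.005
go [ 0.7 -0.7 -1.3] turn [-0.8   0.03  0.15]
```

```bash
python3 -m creep '[0,-6,0,-0.8,0,0, 0,0,-25,0,0,0, 0,0,-25,0,0,0, 0,0,0,0,0,0]'
python3 -c "
from h import *
go(.009,-.042,.13,Y1)"
```

```text
clock: 9.87
tool_pos: [0.5518, -0.1019, 0.133]
eef_rot: [0.699, 0.715, 0.001, 0.0]
contact_force: [0.1, 0.3, -0.7]
opening: 0.008
t 9.8667 pos [ 0.5518 -0.1019  0.133 ] m -0.0461 -0.07 yaw 1.593 zt [ 0.001  0.001 -1.   ] F [ 0.1  0.3 -0.7] q [ 0.4   0.8  -0.52  1.84  0.62  0.66 -0.46] op 0.008
go [27.7 55.2  3.1] turn [ 0.05 -0.05  0.23]
```

```bash
python3 -m creep '[14,28,0,0,0,0.2, 14,27,0,0,0,0, 0,0,0,0,0,0]'
python3 -c "
from h import *
go(.009,-.042,.083,Y1); levers(); pic('s6')"
```

```text
clock: 10.12
tool_pos: [0.6075, -0.0741, 0.1339]
eef_rot: [0.702, 0.713, 0.001, 0.002]
contact_force: [-0.3, 0.3, 0.4]
opening: 0.003
t 10.1167 pos [ 0.6075 -0.0741  0.1339] m 0.01 -0.0432 yaw 1.586 zt [ 0.003 -0.001 -1.   ] F [-0.3  0.3  0.4] q [ 0.34  0.85 -0.53  1.69  0.59  0.76 -0.46] op 0.003
go [ 1.2 -1.2 50.9] turn [ 0.19  0.06 -0.14]
0 angle 0.76 err px 11.17
1 angle 0.9 err px 0.65
2 angle 0.96 err px 10.1
3 angle 0.98 err px 21.04
4 angle 0.9 err px 12.61
5 angle 0.96 err px 1.29
```

View pics/s6.png

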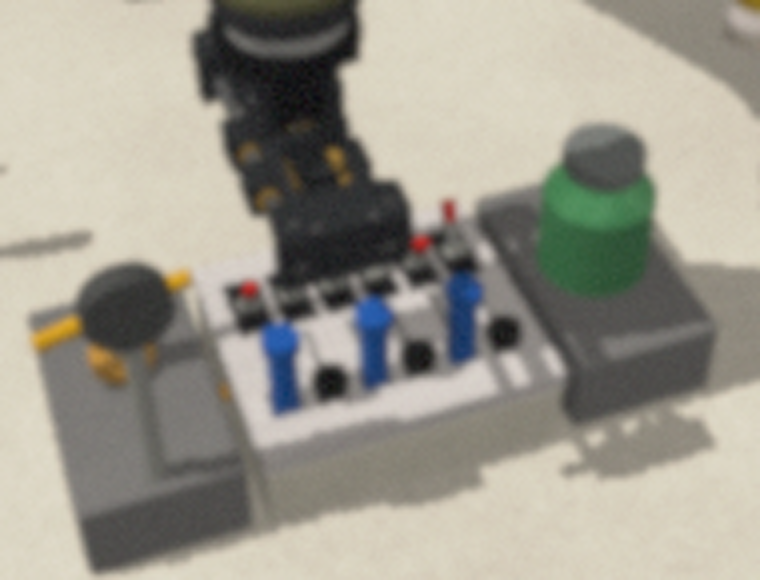

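Toggle 5 is open (250,290). Now I descend behind toggle 4.

```bash
python3 -m creep '[1,-1,15,0.2,0,0, 0,0,12,0,0,0, 0,0,0,0,0,0]'
python3 -c "
from h import *
go(.009,-.042,.083,Y1)"
```

```text
clock: 10.47
tool_pos: [0.5993, -0.0792, 0.1039]
eef_rot: [0.703, 0.712, -0.006, -0.001]
contact_force: [0.3, -0.1, 0.9]
opening: 0.003
t 10.4667 pos [ 0.5993 -0.0792  0.1039] m 0.0018 -0.0481 yaw 1.584 zt [-0.009 -0.007 -1.   ] F [ 0.3 -0.1  0.9] q [ 0.33  0.89 -0.5   1.72  0.62  0.71 -0.49] op 0.003
go [ 6.3  7.4 20.8] turn [-0.52  0.41 -0.3 ]
```

```bash
python3 -m creep '[6,7,0,-0.5,0.4,-0.3, 0,0,0,0,0,0]'
python3 -c "
from h import *
go(.009,-.042,.083,Y1)"
```

```text
clock: 10.63
tool_pos: [0.6048, -0.074, 0.1027]
eef_rot: [0.701, 0.713, -0.001, -0.001]
contact_force: [0.5, 0.1, -0.3]
opening: 0.006
t 10.6333 pos [ 0.6048 -0.074   0.1027] m 0.0074 -0.0431 yaw 1.588 zt [-0.003 -0.001 -1.   ] F [ 0.5  0.1 -0.3] q [ 0.32  0.89 -0.5   1.71  0.62  0.71 -0.49] op 0.006
go [ 1.1  1.7 19.7] turn [-0.17  0.03 -0.03]
```

```bash
python3 -m creep '[1,1.5,10,0,0,0, 0,1,10,0,0,0, 0,0,0,0,0,0]'
python3 -c "
from h import *
go(-.022,-.042,.083,Y1)"
```

```text
clock: 10.88
tool_pos: [0.608, -0.0734, 0.082]
eef_rot: [0.701, 0.713, -0.001, -0.0]
contact_force: [-0.3, 0.3, 0.1]
opening: 0.011
t 10.8833 pos [ 0.608  -0.0734  0.082 ] m 0.0106 -0.0425 yaw 1.588 zt [-0.001 -0.001 -1.   ] F [-0.3  0.3  0.1] q [ 0.31  0.92 -0.48  1.71  0.64  0.68 -0.5 ] op 0.011
go [  0.4 -32.6  -1. ] turn [-0.05  0.05 -0.06]
```

```bash
python3 -m creep '[0,-10,0,0,0,0, 0,-10,0,0,0,0, 0,-8,0,0,0,0, 0,-8,0,0,0,0, 0,-4,0,0,0,0]'
python3 -m creep '[0,-3,0,0,0,0, 0,0,0,0,0,0]'
python3 -c "
from h import *
go(-.0297,-.042,.083,Y1)"
```

```text
clock: 11.3
tool_pos: [0.5713, -0.0734, 0.0817]
eef_rot: [0.701, 0.713, 0.003, 0.003]
contact_force: [3.4, -0.1, -0.7]
opening: 0.006
clock: 11.47
tool_pos: [0.5715, -0.0733, 0.0828]
eef_rot: [0.701, 0.713, 0.007, 0.005]
contact_force: [-1.4, 0.1, -0.1]
opening: 0.005
t 11.4667 pos [ 0.5715 -0.0733  0.0828] m -0.0259 -0.0417 yaw 1.588 zt [ 0.016  0.002 -1.   ] F [-1.4  0.1 -0.1] q [ 0.31  0.88 -0.45  1.84  0.68  0.56 -0.56] op 0.005
go [-0.3 -3.8 -0.2] turn [ 0.94 -0.11 -0.07]
```

```bash
python3 -m creep '[0,-3,0,0,0,0, 0,0,0,0,0,0]'
python3 -m creep '[0,15,0,0.9,0,0, 0,10,0,0,0,0, 0,0,-25,0,0,0, 0,0,-25,0,0,0, 0,0,0,0,0,0]'
python3 -c "
from h import *
go(-.12,-.042,.13,Y1)"
```

```text
clock: 11.63
tool_pos: [0.571, -0.0732, 0.0835]
eef_rot: [0.701, 0.713, 0.009, 0.007]
contact_force: [0.4, 0.3, -1.3]
opening: 0.004
clock: 12.05
tool_pos: [0.5908, -0.0729, 0.1321]
eef_rot: [0.701, 0.713, -0.003, -0.004]
contact_force: [0.9, 1.1, 0.2]
opening: 0.005
t 12.05 pos [ 0.5908 -0.0729  0.1321] m -0.0066 -0.0417 yaw 1.588 zt [-0.009  0.002 -1.   ] F [0.9 1.1 0.2] q [ 0.34  0.84 -0.53  1.73  0.59  0.75 -0.47] op 0.005
go [  -0.5 -113.3    3.2] turn [-0.53 -0.1  -0.05]
```

```bash
python3 -m creep '[0,-38,-5,-0.5,0,0, 0,-38,-10,0,0,0, 0,-30,-10,0,0,0, 0,0,0,0,0,-7.1, 0,0,0,0,0,-7.1]'
python3 -m creep '[0,0,0,0,0,-7.1, 0,0,0,0,0,-7.1, 0,0,0,0,0,-7.1, 0,0,0,0,0,-7.1, 0,0,0,0,0,-7.1]'
python3 -c "
from h import *
go(-.12,-.12,.16,M[2]+np.pi); levers(); pic('s7')"
```

```text
clock: 12.47
tool_pos: [0.4765, -0.0748, 0.1557]
eef_rot: [0.606, 0.795, -0.002, -0.003]
contact_force: [1.0, -0.5, 0.4]
opening: 0.003
clock: 12.88
tool_pos: [0.4689, -0.0761, 0.1534]
eef_rot: [0.332, 0.943, -0.004, -0.008]
contact_force: [0.7, -0.7, -0.2]
opening: 0.005
t 12.8833 pos [ 0.4689 -0.0761  0.1534] m -0.1285 -0.0427 yaw 2.464 zt [-0.018 -0.003 -1.   ] F [ 0.7 -0.7 -0.2] q [ 0.52  0.75 -0.76  2.06  0.82  0.69  0.1 ] op 0.005
go [-56.  -53.9  -6.5] turn [ -0.48  -0.94 -39.84]
0 angle 0.78 err px 11.59
1 angle 0.92 err px 1.07
2 angle 0.26 err px 1.32
3 angle 0.94 err px 1.33
4 angle 0.14 err px 1.23
5 angle 0.96 err px 1.29
```

View pics/s7.png

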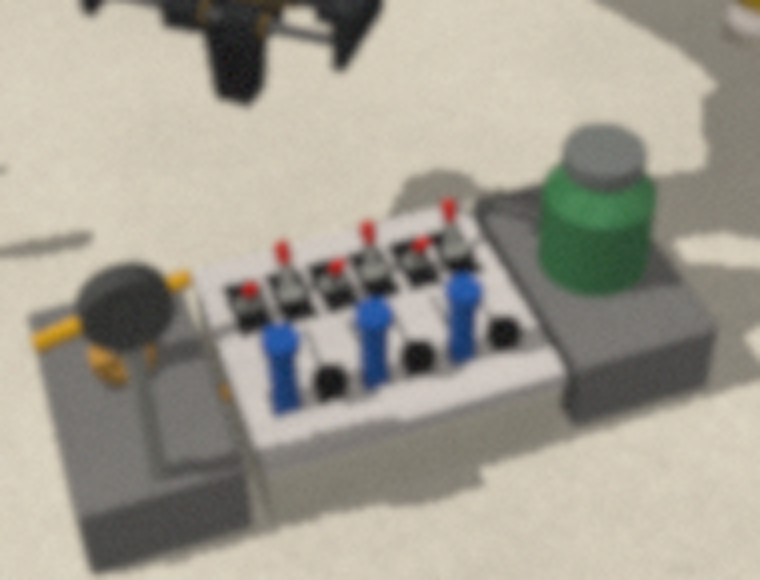

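All six toggles are as required: 5, 3 and 1 are open and 4, 2 and 0 closed. Next is the handle: turn the jaws along the row direction and go over the start point.

```bash
cat >> h.py <<'E'
Y2=M[2]+np.pi
HM=np.array([-.0168,-.1545])
def hub(dx,dy,z):
    s=get_state(); c,sn=np.cos(M[2]),np.sin(M[2]); d=s["tool_pos"][:2]-M[:2]; 
    print("rel hub mm",((np.array([c*d[0]+sn*d[1],-sn*d[0]+c*d[1]])-HM)*1000).round(1)); go(HM[0]+dx/1000,HM[1]+dy/1000,z,Y2)
E
python3 -m creep '[0,0,0,-0.5,-0.9,-7, 0,0,0,0,0,-7, 0,0,0,0,0,-7, 0,0,0,0,0,-7, 0,0,0,0,0,-7]'
python3 -m creep '[0,0,0,0,0,-4, 0,0,0,0,0,0]'
python3 -c "
from h import *
hub(18,41,.165)"
```

```text
clock: 13.4
tool_pos: [0.466, -0.0763, 0.1516]
eef_rot: [0.034, 0.999, -0.003, -0.003]
contact_force: [-0.4, -0.2, -0.1]
opening: 0.004
clock: 13.57
tool_pos: [0.4647, -0.0764, 0.1506]
eef_rot: [-0.001, 1.0, -0.002, -0.004]
contact_force: [-0.3, 0.0, -0.5]
opening: 0.007
rel hub mm [-116.   111.6]
t 13.5667 pos [ 0.4647 -0.0764  0.1506] m -0.1328 -0.0429 yaw -3.139 zt [-0.008 -0.005 -1.   ] F [-0.3  0.  -0.5] q [ 0.61  0.8  -0.92  2.08  0.95  0.78  0.64] op 0.007
go [-134.9  -68.6  -15.2] turn [-0.28 -0.47 -0.89]
```

```bash
python3 -m creep '[-34,-17,-5,-0.3,-0.5,-0.9, -34,-17,-5,0,0,0, -34,-17,-5,0,0,0, -33,-17,0,0,0,0, 0,0,0,0,0,0]'
python3 -c "
from h import *
hub(18,41,.094)"
```

```text
clock: 13.98
tool_pos: [0.5985, -0.1446, 0.1624]
eef_rot: [-0.001, 1.0, -0.0, -0.006]
contact_force: [0.1, -0.8, -0.3]
opening: 0.002
rel hub mm [16.5 40.9]
t 13.9833 pos [ 0.5985 -0.1446  0.1624] m -0.0003 -0.1136 yaw -3.139 zt [-0.011 -0.001 -1.   ] F [ 0.1 -0.8 -0.3] q [ 0.64  0.93 -0.94  1.63  0.85  1.04  1.  ] op 0.002
go [-2.2  0.1 68.4] turn [-0.05 -0.65 -0.9 ]
```

```bash
python3 -m creep '[-3,0,20,0,-0.6,-0.9, 0,0,15,0,0,0, 0,0,0,0,0,0]'
python3 -c "
from h import *
hub(20,41,.094)"
```

```text
clock: 14.23
tool_pos: [0.6025, -0.1451, 0.1252]
eef_rot: [-0.001, 1.0, -0.0, 0.0]
contact_force: [-0.1, 1.2, -0.2]
opening: 0.002
rel hub mm [20.5 40.4]
t 14.2333 pos [ 0.6025 -0.1451  0.1252] m 0.0037 -0.1141 yaw -3.139 zt [ 0.    -0.001 -1.   ] F [-0.1  1.2 -0.2] q [ 0.62  0.98 -0.9   1.66  0.9   0.98  0.96] op 0.002
go [ 0.5  0.6 31.2] turn [-0.05  0.01 -0.87]
```

```bash
python3 -m creep '[0,0,16,0,0,-0.8, 0,0,15,0,0,0, 0,0,0,0,0,0]'
python3 -c "
from h import *
hub(10,39,.094); pic('s8')"
```

```text
clock: 14.48
tool_pos: [0.5999, -0.1438, 0.0925]
eef_rot: [-0.007, 1.0, -0.001, -0.002]
contact_force: [-0.3, -0.3, 0.0]
opening: 0.004
rel hub mm [18.  41.8]
t 14.4833 pos [ 0.5999 -0.1438  0.0925] m 0.0012 -0.1127 yaw -3.128 zt [-0.004 -0.001 -1.   ] F [-0.3 -0.3  0. ] q [ 0.61  1.02 -0.87  1.68  0.95  0.93  0.93] op 0.004
go [ 8.  -2.8 -1.5] turn [-0.07 -0.23 -0.25]
```

View pics/s8.png

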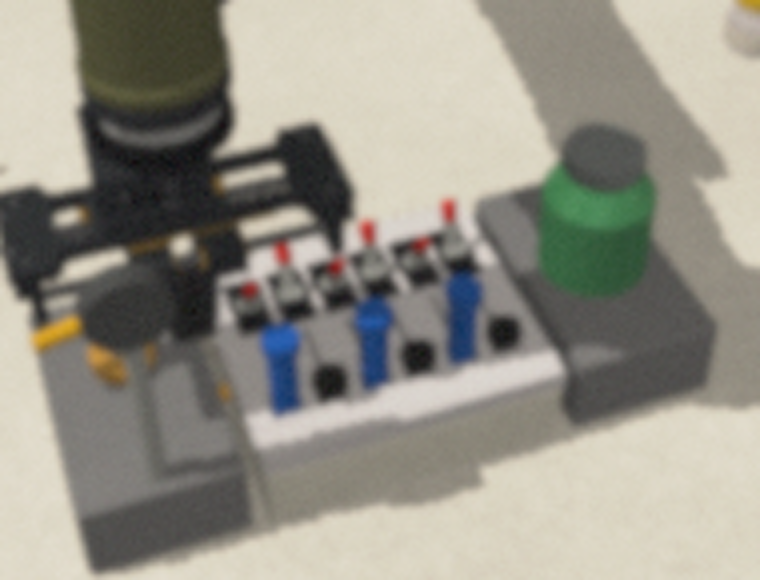

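The finger at (195,300) stands on the far (+x) side of the bar's left end, as wanted. Starting the first half-turn push.

```bash
python3 -m creep '[9,0,0,0,0,0, 9,0,0,0,0,0, 10,-1,0,0,0,0, 10,-1,0,0,0,0, 0,0,0,0,0,0]'
python3 -c "
from h import *
hub(-36,23.5,.094)"
```

```text
clock: 14.95
tool_pos: [0.5683, -0.1431, 0.0988]
eef_rot: [-0.006, 1.0, 0.001, 0.007]
contact_force: [-0.7, 0.3, 0.2]
opening: 0.006
rel hub mm [-13.6  43. ]
t 14.95 pos [ 0.5683 -0.1431  0.0988] m -0.0304 -0.1115 yaw -3.13 zt [ 0.013  0.002 -1.   ] F [-0.7  0.3  0.2] q [ 0.64  0.98 -0.87  1.79  0.98  0.86  0.87] op 0.006
go [ 22.3 -19.7   4.5] turn [ 0.11  0.77 -0.36]
```

```bash
python3 -m creep '[8,-5,3,0,0.7,0, 7,-7,1,0,0,0, 7,-8,0,0,0,0, 4,-10,0,0,0,0, 0,0,0,0,0,0]'
python3 -c "
from h import *
hub(-44,4,.094)"
```

```text
clock: 15.37
tool_pos: [0.5462, -0.1714, 0.098]
eef_rot: [-0.007, 1.0, 0.004, 0.006]
contact_force: [0.6, 1.1, 0.0]
opening: 0.005
rel hub mm [-36.2  15.1]
t 15.3667 pos [ 0.5462 -0.1714  0.098 ] m -0.053 -0.1394 yaw -3.128 zt [ 0.012  0.008 -1.   ] F [0.6 1.1 0. ] q [ 0.71  0.97 -0.88  1.83  0.99  0.84  0.91] op 0.005
go [  7.8 -11.1   3.8] turn [ 0.46  0.69 -0.23]
```

```bash
python3 -m creep '[6,-7,3,0.4,0.6,0, 3,-8,1,0,0,0, -3,-9,0,0,0,0, -4,-9,0,0,0,0, 0,0,0,0,0,0]'
python3 -c "
from h import *
hub(-37,-20,.094)"
```

```text
clock: 15.78
tool_pos: [0.5389, -0.2066, 0.0919]
eef_rot: [-0.007, 1.0, 0.001, -0.004]
contact_force: [-0.5, -0.9, -0.7]
opening: 0.004
rel hub mm [-44.2 -19.9]
t 15.7833 pos [ 0.5389 -0.2066  0.0919] m -0.061 -0.1744 yaw -3.127 zt [-0.009  0.003 -1.   ] F [-0.5 -0.9 -0.7] q [ 0.76  0.99 -0.87  1.8   0.98  0.87  0.99] op 0.004
go [-7.2 -0.1 -2.2] turn [ 0.17 -0.51 -0.2 ]
```

```bash
python3 -m creep '[-8,-3,-1,0.2,-0.5,0, -8,-4,-1,0,0,0, -8,-5,0,0,0,0, -7,-4,0,0,0,0, 0,0,0,0,0,0]'
python3 -c "
from h import *
hub(-15,-36,.094); pic('s9')"
```

```text
clock: 16.2
tool_pos: [0.564, -0.2259, 0.0905]
eef_rot: [-0.006, 1.0, -0.002, -0.008]
contact_force: [-1.0, -0.1, 0.7]
opening: 0.01
rel hub mm [-19.4 -39.7]
t 16.2 pos [ 0.564  -0.2259  0.0905] m -0.0362 -0.1942 yaw -3.129 zt [-0.015 -0.005 -1.   ] F [-1.  -0.1  0.7] q [ 0.75  1.02 -0.87  1.7   0.96  0.93  1.06] op 0.01
go [-4.3  3.7 -3.5] turn [-0.27 -0.88 -0.32]
```

View pics/s9.png

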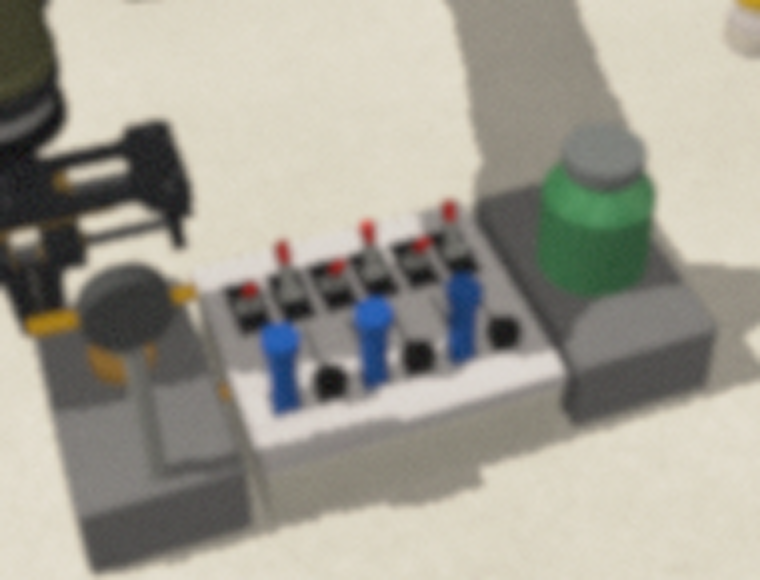

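The bar has swung about half a turn; its ends are at (30,325) and (195,292). I push a bit more, then retreat, lift and go round behind the other end.

```bash
python3 -m creep '[-8,2,-3,-0.2,-0.8,0, -3,0,0,0,0,0, 15,0,0,0,0,0, 5,0,-35,0,0,0, 0,0,-38,0,0,0]'
python3 -c "
from h import *
hub(20,42,.165)"
```

```text
clock: 16.67
tool_pos: [0.549, -0.2244, 0.1604]
eef_rot: [-0.007, 1.0, -0.001, -0.009]
contact_force: [1.9, 0.6, 0.3]
opening: 0.005
rel hub mm [-34.4 -38. ]
t 16.6667 pos [ 0.549  -0.2244  0.1604] m -0.0512 -0.1925 yaw -3.128 zt [-0.017 -0.002 -1.   ] F [1.9 0.6 0.3] q [ 0.8   0.91 -0.94  1.7   0.86  1.01  1.12] op 0.005
go [-54.   80.2  -5.6] turn [-0.07 -0.99 -0.25]
```

```bash
python3 -m creep '[-18,27,-2,0,-1,0, -18,27,-2,0,0,0, -18,26,0,0,0,0, 0,0,0,0,0,0]'
python3 -c "
from h import *
hub(22,42,.125); pic('s10')"
```

```text
clock: 17.0
tool_pos: [0.6105, -0.1429, 0.1749]
eef_rot: [-0.003, 1.0, -0.002, 0.011]
contact_force: [0.8, 1.2, 0.1]
opening: 0.002
rel hub mm [28.6 42.4]
t 17.0 pos [ 0.6105 -0.1429  0.1749] m 0.0118 -0.1121 yaw -3.135 zt [ 0.022 -0.003 -1.   ] F [0.8 1.2 0.1] q [ 0.63  0.92 -0.94  1.62  0.85  1.03  1.01] op 0.002
go [ 7.7 -0.3 49.7] turn [-0.21  1.24 -0.65]
```

View pics/s10.png

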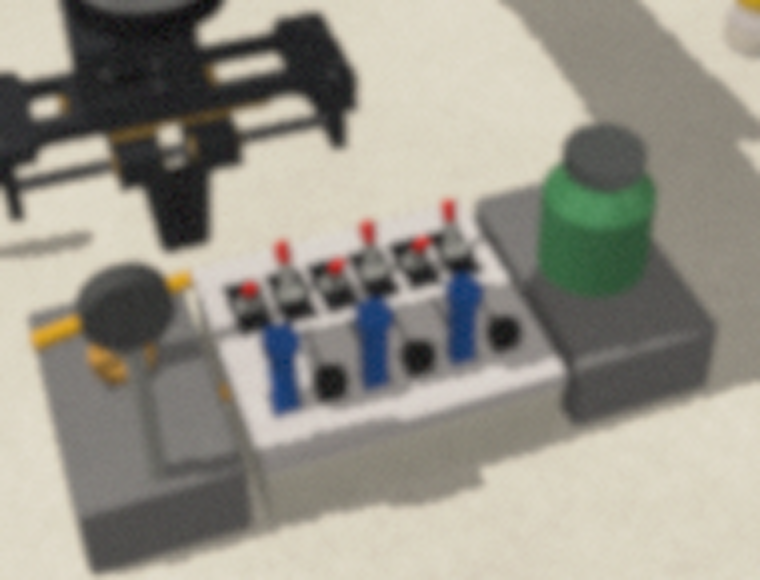

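```bash
python3 -m creep '[7,0,20,0,1.2,-0.6, 0,0,20,0,0,0, 0,0,10,0,0,0, 0,0,0,0,0,0]'
python3 -c "
from h import *
hub(19,42,.094)"
```

```text
clock: 17.38
tool_pos: [0.6023, -0.1484, 0.1213]
eef_rot: [-0.008, 1.0, -0.005, -0.001]
contact_force: [-0.6, -0.2, -0.6]
opening: 0.005
rel hub mm [20.3 37.1]
t 17.3833 pos [ 0.6023 -0.1484  0.1213] m 0.0035 -0.1174 yaw -3.125 zt [-0.001 -0.01  -1.   ] F [-0.6 -0.2 -0.6] q [ 0.62  0.98 -0.89  1.66  0.91  0.97  0.97] op 0.005
go [ 1.3  5.2 27.3] turn [-0.56 -0.07 -0.11]
```

```bash
python3 -m creep '[0,5,14,-0.5,0,0, 0,0,13,0,0,0, 0,0,0,0,0,0]'
python3 -c "
from h import *
hub(19,42,.094)"
```

```text
clock: 17.63
tool_pos: [0.6009, -0.1453, 0.0908]
eef_rot: [-0.007, 1.0, -0.0, -0.002]
contact_force: [0.2, -0.1, 0.0]
opening: 0.01
rel hub mm [18.9 40.3]
t 17.6333 pos [ 0.6009 -0.1453  0.0908] m 0.0021 -0.1142 yaw -3.128 zt [-0.003 -0.001 -1.   ] F [ 0.2 -0.1  0. ] q [ 0.61  1.02 -0.87  1.67  0.95  0.93  0.94] op 0.01
go [-0.   1.7 -3.2] turn [-0.04 -0.19 -0.25]
```

Same stroke again on the other end.

```bash
python3 -m creep '[9,1,-1,0,0,0, 9,0,0,0,0,0, 10,-1,1,0,0,0, 10,-1,1,0,0,0, 0,0,0,0,0,0]'
python3 -c "
from h import *
hub(-36,20,.094)"
```

```text
clock: 18.05
tool_pos: [0.57, -0.1465, 0.0908]
eef_rot: [-0.006, 1.0, 0.001, 0.007]
contact_force: [-0.3, 0.3, 0.8]
opening: 0.003
rel hub mm [-12.   39.6]
t 18.05 pos [ 0.57   -0.1465  0.0908] m -0.0288 -0.1149 yaw -3.129 zt [ 0.014  0.003 -1.   ] F [-0.3  0.3  0.8] q [ 0.64  0.99 -0.86  1.78  0.99  0.85  0.88] op 0.003
go [ 23.8 -19.7  -3.6] turn [ 0.16  0.79 -0.31]
```

```bash
python3 -m creep '[8,-5,-2,0.2,0.8,0, 8,-7,-1,0,0,0, 7,-8,0,0,0,0, 4,-9,0,0,0,0, 0,0,0,0,0,0]'
python3 -m creep '[6,-7,1,0.4,0.6,0, 3,-8,1,0,0,0, -3,-9,0,0,0,0, -4,-9,0,0,0,0, 0,0,0,0,0,0]'
python3 -c "
from h import *
hub(-37,-20,.094)"
```

```text
clock: 18.47
tool_pos: [0.5456, -0.1737, 0.0956]
eef_rot: [-0.008, 1.0, 0.003, 0.004]
contact_force: [0.6, 0.4, -0.1]
opening: 0.0
clock: 18.88
tool_pos: [0.5379, -0.2103, 0.092]
eef_rot: [-0.008, 1.0, -0.0, -0.007]
contact_force: [0.1, -0.5, 0.6]
opening: 0.005
rel hub mm [-45.2 -23.6]
t 18.8833 pos [ 0.5379 -0.2103  0.092 ] m -0.062 -0.1781 yaw -3.125 zt [-0.014 -0.001 -1.   ] F [ 0.1 -0.5  0.6] q [ 0.76  0.99 -0.87  1.79  0.98  0.88  1.  ] op 0.005
go [-8.1  3.6 -2.1] turn [-0.04 -0.8  -0.1 ]
```

```bash
python3 -m creep '[-8,-1,-1,0,-0.7,0, -8,-3,-1,0,0,0, -8,-4,0,0,0,0, -7,-3,0,0,0,0, 0,0,0,0,0,0]'
python3 -m creep '[-6,1,-2,0,-0.8,0, -4,0,0,0,0,0, 0,0,0,0,0,0]'
python3 -c "
from h import *
hub(-15,-36,.094)"
```

```text
clock: 19.3
tool_pos: [0.5646, -0.2253, 0.0913]
eef_rot: [-0.007, 1.0, -0.003, -0.007]
contact_force: [-0.2, -0.2, 0.8]
opening: 0.007
clock: 19.55
tool_pos: [0.566, -0.2255, 0.0909]
eef_rot: [-0.007, 1.0, -0.005, -0.01]
contact_force: [0.8, -0.6, 0.4]
opening: 0.008
rel hub mm [-17.4 -39.3]
t 19.55 pos [ 0.566  -0.2255  0.0909] m -0.0342 -0.1938 yaw -3.128 zt [-0.02 -0.01 -1.  ] F [ 0.8 -0.6  0.4] q [ 0.74  1.02 -0.87  1.69  0.95  0.94  1.06] op 0.008
go [-2.3  3.3 -3.2] turn [-0.57 -1.17 -0.23]
```

```bash
python3 -m creep '[-8,0,0,0,0,0, -8,0,0,0,0,0, 0,0,0,0,0,0]'
python3 -c "
from h import *
hub(-15,-36,.094); pic('s11')"
```

```text
clock: 19.8
tool_pos: [0.5651, -0.2258, 0.0905]
eef_rot: [-0.009, 1.0, -0.008, -0.029]
contact_force: [0.3, 0.8, 0.6]
opening: 0.002
rel hub mm [-18.3 -39.6]
t 19.8 pos [ 0.5651 -0.2258  0.0905] m -0.0351 -0.1941 yaw -3.125 zt [-0.058 -0.017 -0.998] F [0.3 0.8 0.6] q [ 0.73  1.02 -0.86  1.66  0.93  0.99  1.09] op 0.002
go [-3.1  3.6 -3.8] turn [-0.93 -3.32 -0.06]
```

View pics/s11.png

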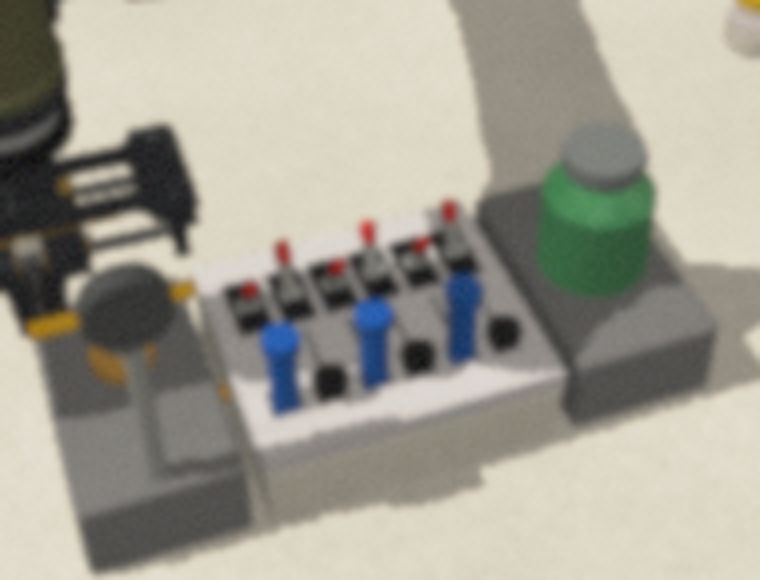

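Further pushing only tilts the tool, so the bar is at its stop. I retreat and measure the bar angle.

```bash
python3 -m creep '[15,0,0,-0.9,-3.3,0, 8,0,0,0,0,0, 0,0,-35,0,0,0, 10,0,-38,0,0,0, 38,0,-20,0,0,0]'
python3 -m creep '[38,0,0,0,0,0, 38,-10,0,0,0,0, 30,-20,0,0,0,0, 10,-30,0,0,0,0, 0,0,0,0,0,0]'
python3 - <<'E'
from h import *
import cv2
info()
pic('s12'); pic('t12','top',(115,205,200,340),5.5); levers()
for cam_ in("scene","top"):
    c=snapshot(cam_)["color"]; h=cv2.cvtColor(c,cv2.COLOR_RGB2HSV)
    m=((h[...,0]>14)&(h[...,0]<30)&(h[...,1]>150)&(h[...,2]>110)).astype(np.uint8)
    n,lab,st,ce=cv2.connectedComponentsWithStats(m)
    for i in range(1,n):
        if st[i,4]>15:
            ysx=np.argwhere(lab==i)[:,::-1].astype(float); v=np.linalg.svd(ysx-ysx.mean(0))[2][0]; p=(ysx-ysx.mean(0))@v
            print(cam_,st[i],ce[i].round(1),[ (ysx.mean(0)+v*k).round(1).tolist() for k in (p.min(),p.max())])
E
```

```text
clock: 20.27
tool_pos: [0.502, -0.2253, 0.1836]
eef_rot: [-0.01, 1.0, 0.002, 0.007]
contact_force: [1.5, -0.3, 1.8]
opening: 0.007
clock: 20.68
tool_pos: [0.3885, -0.2885, 0.1891]
eef_rot: [-0.013, 1.0, -0.001, 0.015]
contact_force: [0.5, -0.2, -0.2]
opening: 0.004
t 20.6833 pos [ 0.3885 -0.2885  0.1891] m -0.2128 -0.2536 yaw -3.115 zt [ 0.029 -0.003 -1.   ] F [ 0.5 -0.2 -0.2] q [ 1.15  0.76 -1.01  2.03  0.89  0.83  1.22] op 0.004
0 angle 0.78 err px 11.66
1 angle 0.92 err px 1.13
2 angle 0.1 err px 1.05
3 angle 0.94 err px 1.33
4 angle 0.14 err px 1.19
5 angle 0.96 err px 1.29
scene [112  28  15  32 233] [118.3  41.6] [[113.8, 28.1], [123.7, 57.8]]
scene [340 133  12   9  85] [345.  137.1] [[339.9, 137.0], [351.0, 137.3]]
scene [103 158  14   4  32] [109.4 159.4] [[116.0, 158.2], [102.9, 160.5]]
scene [ 81 162   8   4  19] [ 84.4 163.4] [[81.0, 164.1], [87.9, 162.7]]
scene [100 170   9   7  32] [104.5 173.2] [[108.6, 171.4], [100.4, 175.0]]
scene [197 211   6   4  19] [199.4 212.3] [[197.0, 213.0], [202.1, 211.5]]
scene [163 218  12   6  47] [168.4 220.6] [[174.0, 219.1], [162.8, 222.2]]
scene [179 228   6   7  25] [181.5 231.1] [[178.5, 228.6], [184.4, 233.5]]
top [299 163  12   5  40] [304.5 165.2] [[310.2, 164.5], [298.9, 165.9]]
top [307 163  21  10  69] [316.7 167. ] [[326.1, 162.2], [307.8, 171.5]]
top [137 233  14  13 139] [143.3 239.2] [[136.9, 240.1], [150.0, 238.3]]
top [359 246  15  11  81] [366.8 251.4] [[373.4, 252.3], [359.0, 250.2]]
top [378 250  11   3  33] [383. 251.] [[378.0, 251.0], [388.0, 251.0]]
```

View pics/s12.png

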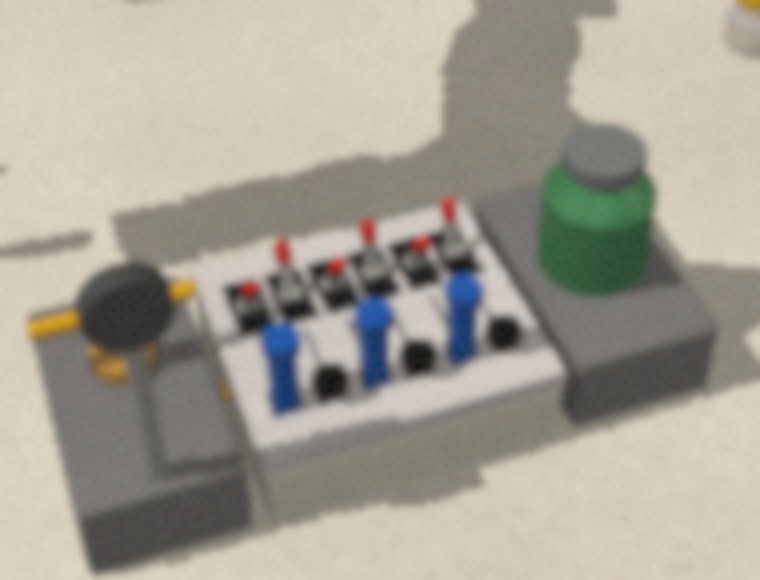

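View pics/t12.png

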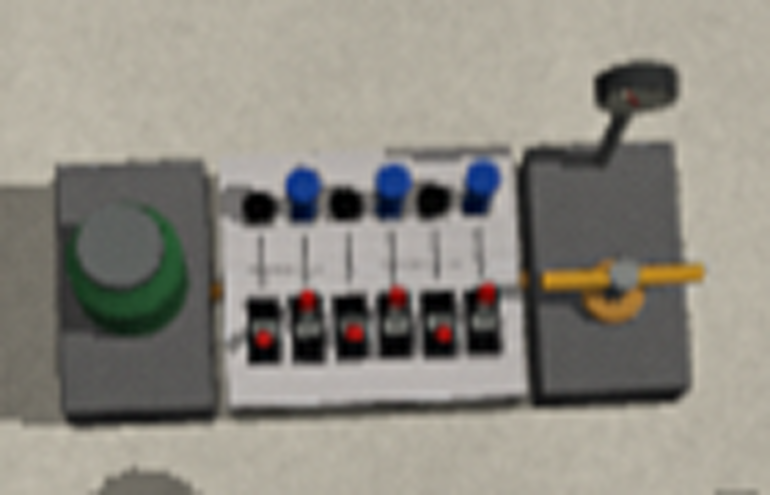

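All six toggles are right. The bar reads 0.02 rad past the manifold's y axis after two half-turn strokes, so about 6.30 rad, which is the stop. The arm now hangs near the purple decoy valve, so I lift clear before handing in.

```bash
python3 -m creep '[0,0,-38,0,0,0, 0,0,-38,0,0,0, 0,30,-20,0,0,0, 0,0,0,0,0,0, 0,0,0,0,0,0]'
python3 - <<'E'
from h import *
info(); pic('s13','scene',(0,384,0,512),1.5)
E
```

```text
clock: 21.35
tool_pos: [0.3944, -0.2445, 0.2898]
eef_rot: [-0.024, 1.0, 0.004, 0.019]
contact_force: [-0.2, -0.5, -1.7]
opening: 0.009
t 21.35 pos [ 0.3944 -0.2445  0.2898] m -0.2061 -0.2098 yaw -3.093 zt [ 0.037  0.009 -0.999] F [-0.2 -0.5 -1.7] q [ 1.19  0.61 -1.16  1.96  0.66  0.99  1.34] op 0.009
```

View pics/s13.png

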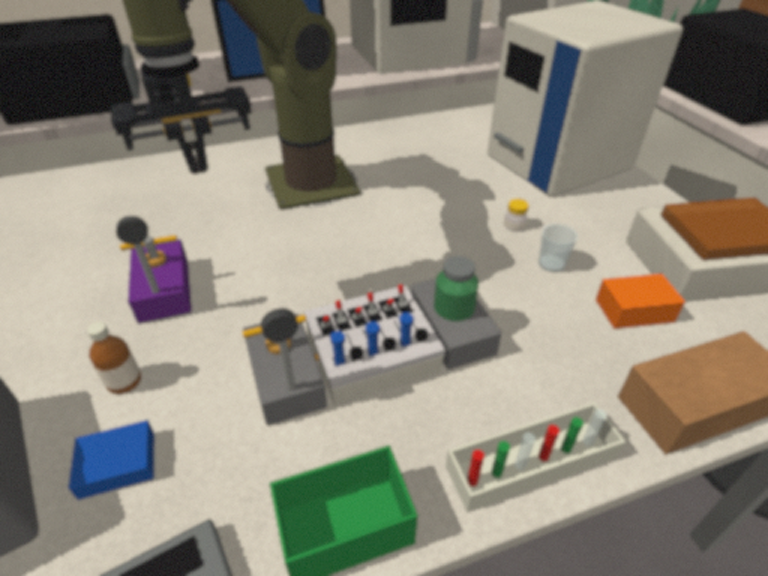

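The gripper hangs free at (195,150), well clear of everything. The bottle, boxes, beaker, jar and columns all stand where they were. Handing in.

```bash
python3 -c "
from plant import *
print(finish_job())"
```

```text
the job is handed in; nothing more can be done
None
```

I set the toggles, opened the main valve to its stop and handed the job in at about 21 s of the 72 s allowed. The hand-in reports no verdict.

- **Toggles:** With the shut fingers I pushed open the three closed toggles that have a column behind them. I pushed shut the one left open in front of a plug. The other two were already right and I left them alone.
- **Valve:** I turned the grey block's T-handle anticlockwise in two half-turn pushes, one on each end of the bar. The purple look-alike was not touched.

**Last checks**
- Both cameras show open exactly where a column stands and closed at the plugs. Each toggle I moved was pushed until it would go no further.
- The bar lies about 0.02 rad past the manifold's y axis, which is about 6.30 rad after the two half-turns. Further pushing only tilted the tool, so it is at the stop.
- The columns and bystanders look unmoved, judged by eye from the pictures. The gripper hangs free about 0.29 m up.

**Weaker checks**
- My lever-angle estimate from the pictures carries about 1 px of offset and reads closed levers about 0.2 rad too high.
- It never found the red tip of the leftmost toggle (a plug position I did not move), so I checked that one by eye.
- The force readings were mostly too noisy to show the roughly 2 N pushes. I took the end stops mainly from where the tool stopped moving.

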